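Make up a column-change kit

ROBOT

A 6-joint arm with a two-finger parallel gripper is mounted at the origin on the work surface. World frame = base frame: x ahead of the robot, y to its left, z up, the work surface at z = 0. Lengths are in m, angles in degrees, forces in N, time in s.
With the tool pointing down it reaches from about 0.4 to 0.825 m from the base axis. Payload 7 kg.
Tool frame: the origin (TCP) lies midway between the tips of the shut fingers; the grasp point (between the pads) lies 19 mm behind it; z points along the fingers, y is the direction in which the jaws open and shut (so a half turn about z gives the same grasp; the last joint's range is limited). The gripper opens to 88 mm and grips with 3 to 60 N. Pads are 19 mm wide; open, the fingers measure 130 mm over their backs; the gripper's body (78 mm by 193 mm) begins 47 mm behind the grasp point.
Start: joints at [80.564, 20.546, 0.682, 0, -70.136, -16.507], TCP at [0.295, 0.607, 0.227] pointing down, gripper open.
Joint ranges: [-176.03, 176.03], [-82.01, 121.73], [-58.28, 71.71], [-173.87, 95.51], [-174.79, -0.11], [-173.66, 173.66]. Speed limits (degrees/s): [136.94, 136.94, 172.46, 180, 180, 180].

INTERFACE

Orientations are given as [roll, pitch, yaw] about the fixed x, y, z axes, in that order (R = Rz(yaw) Ry(pitch) Rx(roll)).
In Python, from plant import get_state, capture, get_calibration, close_job, boxes_of, cut_out gives the robot as it stands.
- The arm moves only by the tool apply_moves, never from a script. Its argument "commands" is a list of rows, each an object with "grip": the closure, from 0 (fully open) to 1 (shut); "slide": the shift along the tool's x, y, z in m, a list of three; "roll": the turn about the tool's z in degrees. In form: [{"grip": grip, "slide": [x, y, z], "roll": roll}, ...]. A call has 1 to 5 rows; each row is the pose to reach, as a shift and turn from the pose commanded when the call began, along the tool's axes at that moment; what a row does not reach only later rows make up. A row lasts 1/8 s, in which the tool goes at most 62.5 mm and 10.7 degrees, less where a joint would pass 70% of its speed; a pose out of reach is approached as far as the arm can. A call with a gripper value outside its range is refused whole. The fingers move at their own pace and stop on an object; "grip_force" is the grip in N (left out, the last holds). Time passes only in rows, so rows that repeat a pose let the fingers close. It gives the time, the measured TCP pose, the force and the opening at its end, in the units of the state.
- get_state(): the state, without advancing time (a new reading comes with each control period).
- capture(name): name is "scene" or "side" or "wrist"; returns (picture, depth): 480x640x3 uint8, red, green, blue; 480x640 float32, m along the optical axis (not along the pixel's ray), 0 where there is no reading.
- get_calibration(name): a dict with "mtx" (3x3 intrinsics, pixels), "R" (3x3) and "t" (3): a world point X has camera coordinates R X + t. Camera axes: x right, y down, z forward; pixel columns grow to the right and rows downward; lengths in m; the calibration is good to about 2 mm. The wrist camera is an equidistant fisheye: a pixel r from the principal point sees the ray r / f radians off the axis. A picture is of the moment at which its call begins: read the wrist's pose just before it. get_calibration takes no time and is no camera call; for the wrist camera it gives the pose at the moment of the call.
- close_job(): hands the job in, once; it reports no verdict.
Trained networks look in the newest picture that a camera, given by its name, has taken for a name from the list of things; names that differ only in an ending like _2 or _b are one class to them, and where a whole thing is asked for, a point or a joint stands for the part that bears it (a point fixed in the world has none). Each returns a list of dicts, best first, with "score" (0 to 1); they miss things now and then, are a little off and sometimes report something else, mostly with a low value. They report only what shows in the picture. A call takes as long as a camera call. They do not tell look-alikes from the thing itself.
- boxes_of(name, camera): "position" ([x, y, z] in m, in the coordinates of the camera as it stood for that picture, good to about 4 mm: the middle of the surface that is visible of it).
- cut_out(name, camera): "mask" (480x640 bool, what is visible of it).
The state is a dict: "time_s": time; "joints": joint angles; "qd": joint speeds; "joint_torque": joint torques, N m; "tcp_pos": TCP position; "eef_rot": TCP orientation; "contact_force": force on the tool from outside, world axes, zero at the start; "moment": the same for the moment, N m; "gripper_width": finger opening in m.
Only numpy, scipy, OpenCV 4.12 (cv2) and the standard library are available. Lean on these libraries where they do the work, as an engineer would, in place of code of your own. Each camera call takes 0.05 s, during which the arm holds its last target.

TASK

Make up the column-change kit: the grey tray must hold exactly one column, one mounting bracket, one pump-head cover, one T-handle key, the drip cup and the square fittings pan, each flat (cup, pan, bracket and cover upright) in a bay of its own. The tray already holds a part or two: leave those in it, and leave the bench part of any type it already has outside the tray. Before you take the cup or the pan off its hook, turn the selector valve so that its nose points at the closed mark, and leave it there; do not disturb the bottle, beaker and white box.

Things in the scene. Friction and masses are not known exactly. Their poses are not given: they have to be found in the camera images.
- tray: grey plastic kit tray, fixed, 264 x 268 mm (x, y), 20 mm tall, floor 4 mm thick, walls 4 mm thick and 16 mm above the floor. Two bays along x by three along y: six equal bays, each 126 x 84 mm inside (long side along tray x), with centres at x = -65 or +65 mm and y = -88, 0 or +88 mm. Origin: centre of its underside
- bench_column: On the bench at the start: steel separation column, a 24 mm round tube with a 28 mm (across flats) hexagon nut at each end, 120 mm long over all, lying down, 0.3 kg. Origin on its axis at mid-length (14 mm above what it lies on); body x runs along it. Grip the round tube across its middle.
- tray_column: Same type and shape as bench_column, but lying in one of the tray's bays from the start; None if the tray holds none of this type.
- bench_bracket: On the bench at the start: aluminium mounting bracket: flat foot 100 x 60 x 6 mm (x, y, z) with an upright web 70 x 10 x 40 mm standing along x on its centre line, 46 mm tall over all. Origin: centre of the foot's underside, z up. Grip the web from above, closing along y.
- tray_bracket: Same type and shape as bench_bracket, but lying in one of the tray's bays from the start; None if the tray holds none of this type.
- bench_cover: On the bench at the start: white plastic pump-head cover: block 104 x 70 x 26 mm (x, y, z) with a grip rib 60 x 14 x 22 mm along x on top, 48 mm tall over all. Origin: centre of its underside, z up. Grip the rib from above, closing along y.
- tray_cover: Same type and shape as bench_cover, but lying in one of the tray's bays from the start; None if the tray holds none of this type.
- bench_tkey: On the bench at the start: T-handle hex key lying flat: grey crossbar 24 x 72 x 22 mm (x, y, z) centred 32 mm from the origin on the -x side, steel shaft 14 x 14 mm from there to 55 mm on the +x side. Origin: on the shaft's centre line, mid-height (11 mm above what it lies on); either face may be up. Grip the shaft at or just ahead (+x) of the origin, closing along y.
- tray_tkey: Same type and shape as bench_tkey, but lying in one of the tray's bays from the start; None if the tray holds none of this type.
- valve_base: white selector-valve housing, fixed, 110 x 110 x 30 mm, origin at the centre of its underside. Its closed mark is a dark raised bar (16 x 5 mm) on top near the -x edge; five round steel port nuts mark the other positions.
- valve_grip (a point): On the valve's turning axis at the top of its handle (60 mm above the bench), turning with it. The handle is a grey bar 14 mm wide, 24 mm tall, parallel-sided to about 24 mm either way, on a 74 mm dark disc (top 36 mm above the bench). One end is a pointed nose with a white line on top; the nose points along this frame's -x.
- valve (a joint): Angle of the valve handle in rad about the upright axis, counterclockwise from above positive; 0 = the nose points at the closed mark. It starts between 0.8 and 2.4, so it must be turned clockwise; stops at -0.35 and 2.7. Stays where it is left; turning takes about 0.06 Nm.
- stand: steel stand with two hooks, fixed: foot plate, 16 mm post 135 mm tall at the origin (underside), two round 10 mm pegs that run parallel along the stand's -x at y = -46 and +46 mm, upper side at 134 mm. Each ends 102 mm out with an upturned tip whose top is at 150 mm. The cup and the pan hang about 70 mm out, one on each peg, either way round.
- cup: round steel drip cup hung by its rigid bail: cup 62 mm wide, 38 tall; bail in the body's y-z plane, 73 wide, 10 thick; underside of its crossbar 84 mm above the cup's underside; on the crossbar a black knob 22 x 22 mm from 92 to 118 mm. Origin: centre of the underside (50 mm above the bench when hung), z up. Raise it 17 to 35 mm to clear the hook's tip, then away along the stand's -x. 0.18 kg.
- pan: square steel fittings pan, 62 x 62 x 30 mm, hung beside the cup on the other hook by a bail and knob of the same shape and sizes as the cup's. Origin: centre of its underside, z up. 0.18 kg.
- bottle: bystander: amber bottle, 68 mm wide, 170 mm tall, standing beyond the work. Origin: centre of its underside.
- beaker: bystander: glass beaker, 70 mm wide, 90 mm tall. Origin: centre of its underside.
- tipbox: bystander: white box 90 x 120 x 60 mm (x, y, z). Origin: centre of its underside.
Mind the look-alikes: they are no part of the job. Leave any brown look-alike of the bench_tkey alone.

How it is judged:
By the outcome, as a careful person would: the job done as asked, in the order asked, and still so for the second after the job is handed in, with the robot touching nothing.
Of tray_column, tray_bracket, tray_cover, tray_tkey only 1 to 2 are there at a start; the rules pass over those that are not, and their reading is None.
At some moment in a run one of bench_column, bench_bracket, bench_cover, bench_tkey may be knocked a few centimetres aside while the robot is not near it.
Once in a run the grip may slacken for a moment while it holds something.
It also fails if it takes over 210 s, if anything falls off the work surface, if the arm or the gripper's body presses on something with over 40 N, if the wrist force passes 120 N, or if a joint passes its speed limit or range.

## Working session

There is one attempt and no reset: what is moved stays moved. The work goes in short steps, Python scripts to look and compute and a tool call to move; the robot and the scene stay as the last step left them, time stands still between calls to the robot, and variables do not carry over. Pictures are saved under pics/ and viewed, and the job is handed in when it is done.

Besides the shell and the picture viewer there is one more tool, called after "Request:" as name(argument=value, ...) on one line, values as JSON. apply_moves: Moves the arm, as the interface text tells. Its arguments: {"type":"object","properties":{"commands":{"type":"array"},"grip_force":{"type":"number"}},"required":["commands"]}

```bash
ls; mkdir -p pics
python3 - <<'E'
from plant import *
import cv2
print(get_state())
for n in ["scene","side","wrist"]:
    p,d=capture(n); cv2.imwrite(f"pics/{n}0.png",p[:,:,::-1]); c=get_calibration(n); print(n,c)
E
```

```text
pics
{'time_s': 0.0, 'joints': array([ 8.05628646e+01,  2.05915973e+01,  6.34914539e-01, -1.94208610e-02,
       -7.01361424e+01, -1.65088691e+01]), 'qd': array([-0.019191  ,  0.01640662,  0.02853306,  0.04019692,  0.05823321,
        0.0341905 ]), 'joint_torque': array([-1.41306173e-03, -5.82718527e+01,  2.93050110e+01,  6.99699014e+00,
        6.95468858e-03, -1.54247537e-04]), 'tcp_pos': array([0.29512366, 0.60653062, 0.22563172]), 'eef_rot': array([ 1.79905813e+02, -8.87571914e-03, -2.59526109e+01]), 'contact_force': array([-0.65341825,  0.70314079,  0.68768567]), 'moment': array([-0.08882484,  0.00338748, -0.03036715]), 'gripper_width': 0.0872733914227155}
scene {'mtx': array([[473.21555169,   0.        , 315.60176726],
       [  0.        , 473.21555169, 242.56198288],
       [  0.        ,   0.        ,   1.        ]]), 'R': array([[ 0.74391306,  0.66822972, -0.0079    ],
       [ 0.42121395, -0.47803251, -0.7707553 ],
       [-0.51881805,  0.57004734, -0.63708231]]), 't': array([-0.41912656, -0.15064722,  1.25389621])}
side {'mtx': array([[543.15016242,   0.        , 319.08622941],
       [  0.        , 543.15016242, 248.98231009],
       [  0.        ,   0.        ,   1.        ]]), 'R': array([[ 0.96352913, -0.26707439, -0.0168194 ],
       [-0.17830086, -0.59384975, -0.78457076],
       [ 0.19955056,  0.75895569, -0.61981113]]), 't': array([-0.47404301,  0.17686654,  1.12220072])}
wrist {'mtx': array([[371.64829954,   0.        , 319.7512824 ],
       [  0.        , 371.64829954, 234.52116165],
       [  0.        ,   0.        ,   1.        ]]), 'R': array([[-0.43757511, -0.89918116,  0.00112539],
       [-0.87186834,  0.42458914,  0.24406898],
       [-0.21994005,  0.10581732, -0.96975722]]), 't': array([ 0.67476277, -0.03125251,  0.38844748])}
```

View pics/scene0.png

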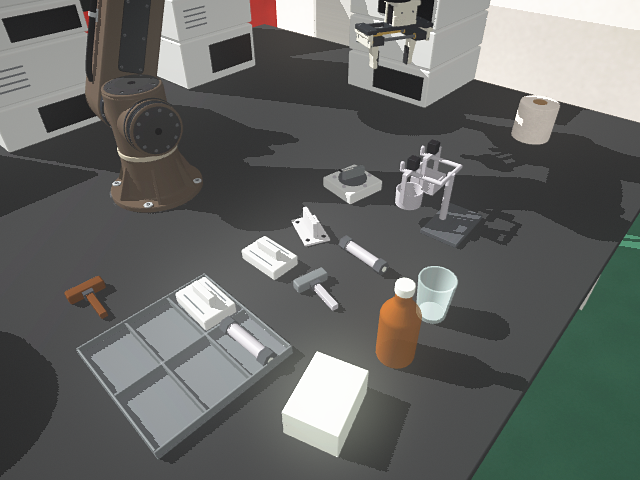

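View pics/side0.png

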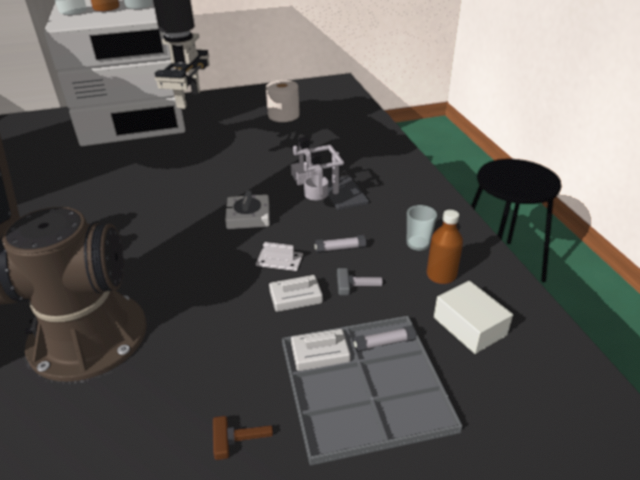

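View pics/wrist0.png

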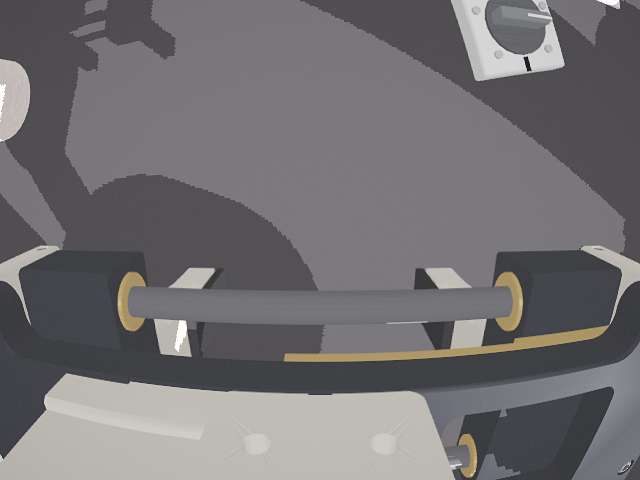

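```bash
cat > h.py <<'E'
from plant import *
import numpy as np, cv2
np.set_printoptions(precision=4,suppress=True)
def snap(n,name=None):
    c=get_calibration(n); p,d=capture(n)
    if name: cv2.imwrite(f"pics/{name}.png",p[:,:,::-1])
    return p,d,c
def cloud(d,c,mask=None,cam="scene"):
    m=(d>0) if mask is None else (mask&(d>0))
    v,u=np.nonzero(m); z=d[v,u]; K=c["mtx"]
    x=(u-K[0,2])/K[0,0]; y=(v-K[1,2])/K[1,1]
    if cam=="wrist":
        r=np.hypot(x,y); s=np.where(r>1e-9,np.tan(r)/np.maximum(r,1e-9),1); x=x*s;y=y*s
    P=np.c_[x*z,y*z,z]
    return (P-c["t"])@c["R"], np.c_[u,v]
def towld(p,c): return (np.asarray(p)-c["t"])@c["R"]
def proj(X,c,cam="scene"):
    P=np.asarray(X)@c["R"].T+c["t"]; K=c["mtx"]
    if cam=="wrist":
        th=np.arctan2(np.hypot(P[:,0],P[:,1]),P[:,2]); ph=np.arctan2(P[:,1],P[:,0])
        return np.c_[K[0,0]*th*np.cos(ph)+K[0,2],K[1,1]*th*np.sin(ph)+K[1,2]]
    q=P@K.T; return q[:,:2]/q[:,2:]
def rect(P2):
    r=cv2.minAreaRect(P2.astype(np.float32)*1000); return np.array(r[0]),np.array(r[1]),r[2]
def ppix(pose,pts): # yaw deg
    a=np.radians(pose[3]);R=np.array([[np.cos(a),-np.sin(a),0],[np.sin(a),np.cos(a),0],[0,0,1]])
    return np.asarray(pts)@R.T+np.array(pose[:3])
E
python3 - <<'E'
from h import *
for n in ["scene","side"]:
    p,d,c=snap(n)
    for k in ["tray","bench_column","bench_bracket","bench_cover","bench_tkey","valve_base","valve","stand","cup","pan","bottle","beaker","tipbox"]:
        for b in cut_out(k,n)[:4]:
            if b["score"]<.3: continue
            P,uv=cloud(d,c,b["mask"]); P=P[P[:,2]>0.003]
            if len(P)<10: print(n,k,"few");continue
            print(n,k,round(b["score"],2),uv.mean(0).round(),"mean",P.mean(0),"min",np.percentile(P,2,0),"max",np.percentile(P,98,0),"rect",*rect(P[:,:2]))
print(get_state()["time_s"])
E
```

```text
scene tray 0.8 [176. 368.] mean [ 0.5202 -0.3049  0.0078] min [ 0.3736 -0.4125  0.0031] max [ 0.6403 -0.1505  0.02  ] rect [ 506.0977 -278.2759] [268.8288 268.222 ] 87.13885498046875
scene bench_column 0.56 [363. 255.] mean [0.5903 0.1197 0.0205] min [0.5276 0.1058 0.0063] max [0.6459 0.1363 0.0286] rect [586.0765 125.1029] [ 32.975  124.2041] 83.64170837402344
scene bench_column 0.3 [325. 403.] mean [ 0.7729 -0.2108  0.0519] min [ 0.7183 -0.2654  0.0078] max [ 0.8205 -0.1405  0.0614] rect [ 763.9454 -198.7067] [ 90.8085 122.6113] 16.765974044799805
scene bench_bracket 0.95 [310. 229.] mean [0.4397 0.1174 0.0137] min [0.3856 0.0841 0.0032] max [0.4822 0.1585 0.046 ] rect [433.263  124.1069] [ 60.6499 103.102 ] 63.412784576416016
scene bench_bracket 0.69 [409. 186.] mean [0.5781 0.3006 0.0971] min [0.5481 0.2705 0.0521] max [0.6045 0.3402 0.1672] rect [565.6442 317.7522] [59.0329 97.829 ] 37.78502655029297
scene bench_cover 0.74 [410. 186.] mean [0.5785 0.3013 0.0969] min [0.5479 0.2705 0.0516] max [0.6045 0.3403 0.1671] rect [565.8084 317.8765] [60.3557 96.9912] 39.18180465698242
sce
[... 5195 characters left out ...]
226.] mean [0.7677 0.083  0.0586] min [0.7395 0.0574 0.006 ] max [0.8017 0.1227 0.092 ] rect [753.9251  55.8065] [149.552   67.4295] 62.90892791748047
side beaker 0.46 [248. 211.] mean [0.3862 0.3103 0.031 ] min [0.3322 0.269  0.006 ] max [0.4408 0.3797 0.062 ] rect [388.9538 329.7176] [118.5486 107.9356] 79.42545318603516
side tipbox 0.79 [473. 316.] mean [ 0.7506 -0.213   0.0477] min [ 0.7031 -0.2656  0.0057] max [ 0.8119 -0.1444  0.0631] rect [ 773.4896 -185.3709] [128.4868 139.8996] 16.835142135620117
side tipbox 0.55 [371. 397.] mean [ 0.5036 -0.3083  0.0081] min [ 0.3725 -0.4145  0.0032] max [ 0.6301 -0.1507  0.0213] rect [ 506.5576 -278.2719] [273.5836 272.5587] 87.01647186279297
1.55
```

```bash
cat >> h.py <<'E'
def Rpy(r):
    from scipy.spatial.transform import Rotation as Ro
    return Ro.from_euler("xyz",r,degrees=True).as_matrix()
def wrap(a,p=360): return (a+p/2)%p-p/2
def plan(pos,yaw=None,half=True):
    s=get_state(); R=Rpy(s["eef_rot"]); sl=R.T@(np.array(pos)-s["tcp_pos"])
    dy=0
    if yaw is not None: dy=wrap(yaw-s["eef_rot"][2],180 if half else 360)
    print("t",round(s["time_s"],2),"tcp",s["tcp_pos"],"rpy",s["eef_rot"].round(2),"w",round(s["gripper_width"],4),"F",s["contact_force"].round(1),"j",s["joints"].round(0))
    print(f"  SLIDE {np.round(sl,4).tolist()} ROLL {-dy:.2f} rows>= {max(np.linalg.norm(sl)/.0625,abs(dy)/10.7):.1f}")
E
python3 - <<'E'
from h import *
c=get_calibration("wrist"); s=get_state(); C=-c["R"].T@c["t"]; R=Rpy(s["eef_rot"])
print("cam in tool",R.T@(C-s["tcp_pos"]),"cam z in tool",R.T@c["R"][2],"cam x",R.T@c["R"][0])
plan([.392,.329,.20])
E
```

```text
cam in tool [ 0.0646 -0.0004 -0.1577] cam z in tool [-0.2442 -0.0002  0.9697] cam x [-0.      1.      0.0002]
t 1.55 tcp [0.2953 0.6069 0.2266] rpy [180.    -0.   -25.94] w 0.0875 F [-0.7 -1.   0.2] j [ 81.  21.   1.   0. -70. -17.]
  SLIDE [0.2085, 0.2076, 0.0266] ROLL 0.00 rows>= 4.7
```

Request:
apply_moves(commands=[{"grip":0,"slide":[0.03,0.05,-0.005],"roll":0},{"grip":0,"slide":[0.06,0.1,-0.01],"roll":0},{"grip":0,"slide":[0.1,0.15,-0.02],"roll":0},{"grip":0,"slide":[0.14,0.205,-0.02],"roll":0},{"grip":0,"slide":[0.14,0.205,-0.02],"roll":0}])

```text
time_s: 2.17
tcp_pos: [0.3317, 0.3582, 0.2475]
eef_rot: [-179.9, 0.0, -26.1]
contact_force: [0.4, 0.3, 0.6]
gripper_width: 0.0876
```

```bash
cat > valve.py <<'E'
from h import *
import sys
p,d,c=snap("wrist",sys.argv[1])
plan([.392,.329,.2])
for k in ["valve_base","valve"]:
    for b in cut_out(k,"wrist")[:2]:
        P,uv=cloud(d,c,b["mask"],"wrist")
        print(k,round(b["score"],2),uv.mean(0).round(),len(P),P.mean(0),np.percentile(P,2,0),np.percentile(P,98,0))
P,uv=cloud(d,c,None,"wrist")
m=(np.hypot(P[:,0]-.392,P[:,1]-.329)<.11)
P=P[m];uv=uv[m]
for lo,hi in [(.025,.033),(.033,.041),(.054,.066)]:
    q=P[(P[:,2]>lo)&(P[:,2]<hi)]
    if len(q)>20:
        print(lo,hi,len(q),"rect",*rect(q[:,:2]),"z",np.median(q[:,2]),"mean",q.mean(0))
        w,V=np.linalg.eigh(np.cov(q[:,:2].T)); print("   axis",np.degrees(np.arctan2(V[1,1],V[0,1])))
E
python3 valve.py w1
```

```text
t 2.23 tcp [0.3319 0.3592 0.2475] rpy [-179.89    0.01  -26.04] w 0.0874 F [-0.  -0.5 -0.3] j [ 70.   2. -20.  -0. -68.  -6.]
  SLIDE [0.0673, 0.0008, 0.0475] ROLL 0.00 rows>= 1.3
valve_base 0.89 [318. 143.] 11602 [0.3909 0.3323 0.0333] [0.336  0.2779 0.026 ] [0.4453 0.3869 0.0601]
valve 0.97 [318. 143.] 4341 [0.3908 0.3325 0.0408] [0.3576 0.2999 0.0337] [0.4236 0.3655 0.0606]
0.025 0.033 6878 rect [390.6318 332.3386] [110.4569 110.7995] 79.59712982177734 z 0.029476630797160196 mean [0.3907 0.3323 0.0294]
   axis 174.65479770235373
0.033 0.041 3575 rect [387.7472 334.6738] [99.4235 92.2839] 44.5660514831543 z 0.035478846574725026 mean [0.3908 0.3317 0.0354]
   axis 155.23849548694471
0.054 0.066 971 rect [390.809  333.4777] [62.2158 14.3387] 68.63822937011719 z 0.05951210236931413 mean [0.3913 0.3347 0.0595]
   axis 68.75910657547574
```

View pics/w1.png

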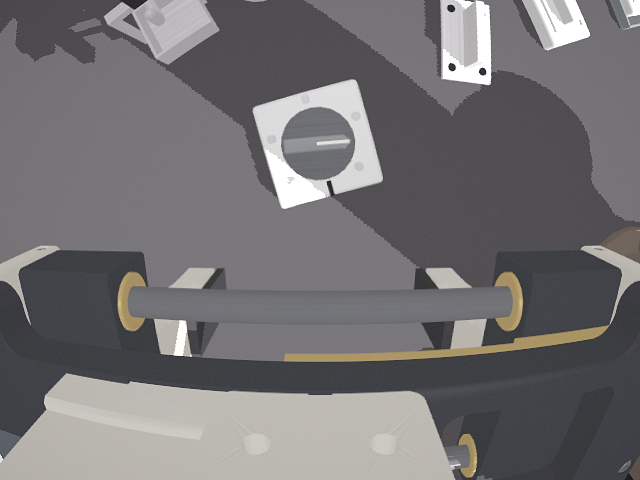

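```bash
python3 -c "
from h import *
plan([.3908,.3324,.10],68.76,False)"
```

```text
t 2.33 tcp [0.3318 0.3617 0.2471] rpy [-179.92    0.    -25.97] w 0.0875 F [-0.  -0.1 -0. ] j [ 70.   2. -20.   0. -68.  -6.]
  SLIDE [0.0659, 0.0007, 0.1471] ROLL -94.73 rows>= 8.9
```

Request:
apply_moves(commands=[{"grip":0,"slide":[0.015,0,0.03],"roll":-10},{"grip":0,"slide":[0.03,0,0.06],"roll":-20},{"grip":0,"slide":[0.045,0,0.09],"roll":-30},{"grip":0,"slide":[0.06,0.0005,0.12],"roll":-40},{"grip":0,"slide":[0.066,0.0005,0.147],"roll":-50}])

```text
time_s: 2.95
tcp_pos: [0.3911, 0.333, 0.0978]
eef_rot: [180.0, 0.1, 24.4]
contact_force: [0.2, -0.3, 0.5]
gripper_width: 0.0877
```

Request:
apply_moves(commands=[{"grip":0,"slide":[0,0,0],"roll":-10},{"grip":0,"slide":[0,0,0],"roll":-20},{"grip":0,"slide":[0,0,0],"roll":-30},{"grip":0,"slide":[0,0,0.01],"roll":-40},{"grip":0,"slide":[0,0,0.02],"roll":-44.7}])

```text
time_s: 3.58
tcp_pos: [0.3907, 0.3337, 0.0787]
eef_rot: [180.0, 0.0, 69.1]
contact_force: [-0.5, 0.4, 0.4]
gripper_width: 0.0876
```

Request:
apply_moves(commands=[{"grip":0,"slide":[0,0,0],"roll":0},{"grip":0,"slide":[0,0,0],"roll":0}])

```text
time_s: 3.82
tcp_pos: [0.3907, 0.3329, 0.0794]
eef_rot: [180.0, 0.0, 68.7]
contact_force: [0.7, -0.6, 0.2]
gripper_width: 0.0878
```

```bash
python3 -c "
from h import *
plan([.3908,.3324,.041],68.76,False)
p,d,c=snap('wrist','w2')"
```

```text
t 3.83 tcp [0.3907 0.3329 0.0794] rpy [179.99   0.02  68.69] w 0.0878 F [ 0.7 -0.6  0.2] j [ 62.  14. -31.   0. -46.  96.]
  SLIDE [-0.0004, 0.0003, 0.0384] ROLL -0.07 rows>= 0.6
```

View pics/w2.png

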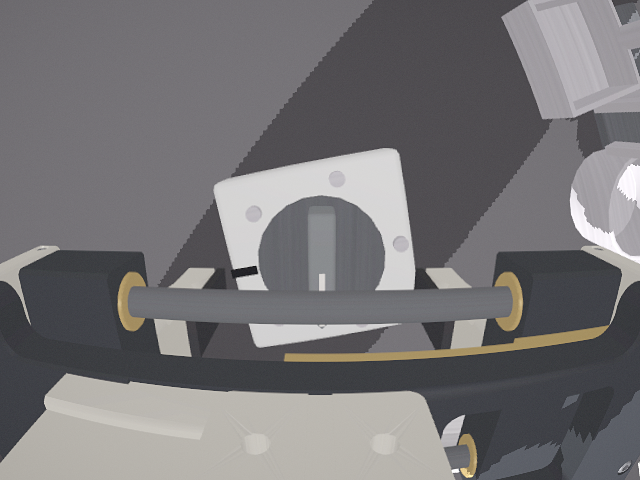

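Request:
apply_moves(commands=[{"grip":0,"slide":[0,0,0.02],"roll":0},{"grip":0,"slide":[0,0,0.038],"roll":0},{"grip":0.8,"slide":[0,0,0.038],"roll":0},{"grip":1,"slide":[0,0,0.038],"roll":0},{"grip":1,"slide":[0,0,0.038],"roll":0}], grip_force=20)

```text
time_s: 4.5
tcp_pos: [0.391, 0.3326, 0.0424]
eef_rot: [180.0, -0.1, 68.7]
contact_force: [-1.1, -0.4, 0.4]
gripper_width: 0.063
```

Request:
apply_moves(commands=[{"grip":1,"slide":[0,0,0],"roll":0},{"grip":1,"slide":[0,0,0],"roll":0},{"grip":1,"slide":[0,0,0],"roll":0}])

```text
time_s: 4.88
tcp_pos: [0.3907, 0.3321, 0.0417]
eef_rot: [180.0, -0.0, 68.8]
contact_force: [-0.2, -0.3, -0.5]
gripper_width: 0.0332
```

Request:
apply_moves(commands=[{"grip":1,"slide":[0,0,0],"roll":0},{"grip":1,"slide":[0,0,0],"roll":0},{"grip":1,"slide":[0,0,0],"roll":0}])

```text
time_s: 5.25
tcp_pos: [0.3912, 0.3318, 0.0416]
eef_rot: [180.0, 0.0, 68.8]
contact_force: [5.5, -3.0, -1.4]
gripper_width: 0.0139
```

Request:
apply_moves(commands=[{"grip":1,"slide":[0,0,0],"roll":7},{"grip":1,"slide":[0,0,0],"roll":14},{"grip":1,"slide":[0,0,0],"roll":21},{"grip":1,"slide":[0,0,0],"roll":28},{"grip":1,"slide":[0,0,0],"roll":35}])

```text
time_s: 5.88
tcp_pos: [0.3912, 0.3318, 0.0416]
eef_rot: [180.0, -0.0, 33.5]
contact_force: [4.8, -2.1, -1.1]
gripper_width: 0.0136
```

Request:
apply_moves(commands=[{"grip":1,"slide":[0,0,0],"roll":8},{"grip":1,"slide":[0,0,0],"roll":16},{"grip":1,"slide":[0,0,0],"roll":24},{"grip":1,"slide":[0,0,0],"roll":32},{"grip":1,"slide":[0,0,0],"roll":40}])

```text
time_s: 6.5
tcp_pos: [0.3912, 0.3319, 0.0416]
eef_rot: [180.0, -0.0, -6.5]
contact_force: [4.2, -1.4, -1.7]
gripper_width: 0.0136
```

Request:
apply_moves(commands=[{"grip":1,"slide":[0,0,0],"roll":4.2},{"grip":1,"slide":[0,0,0],"roll":4.2},{"grip":1,"slide":[0,0,0],"roll":4.2}])

```text
time_s: 6.88
tcp_pos: [0.3911, 0.3319, 0.0416]
eef_rot: [180.0, -0.0, -10.3]
contact_force: [4.6, -1.2, -1.5]
gripper_width: 0.014
```

```bash
python3 -c "
from h import *
plan([.3908,.3324,.041],-10.4,False)"
```

```text
t 6.88 tcp [0.3911 0.3319 0.0416] rpy [180.    -0.03 -10.33] w 0.014 F [ 4.6 -1.2 -1.5] j [ 62.  17. -33.   0. -40.  17.]
  SLIDE [-0.0004, -0.0004, 0.0006] ROLL 0.07 rows>= 0.0
```

Request:
apply_moves(commands=[{"grip":0.3,"slide":[0,0,0],"roll":0},{"grip":0,"slide":[0,0,0],"roll":0},{"grip":0,"slide":[0,0,0],"roll":0},{"grip":0,"slide":[0,0,-0.04],"roll":0},{"grip":0,"slide":[-0.02,0,-0.1],"roll":0}])

```text
time_s: 7.5
tcp_pos: [0.3709, 0.3346, 0.1405]
eef_rot: [179.8, 0.1, -10.5]
contact_force: [1.1, 1.5, 0.2]
gripper_width: 0.0584
```

Request:
apply_moves(commands=[{"grip":0,"slide":[-0.03,0,-0.06],"roll":0},{"grip":0,"slide":[-0.04,0,-0.1],"roll":0},{"grip":0,"slide":[-0.04,0,-0.1],"roll":0},{"grip":0,"slide":[-0.04,0,-0.1],"roll":0}])

```text
time_s: 8.0
tcp_pos: [0.3315, 0.3427, 0.2405]
eef_rot: [-180.0, 0.0, -10.4]
contact_force: [-0.2, 0.0, -0.7]
gripper_width: 0.0869
```

```bash
python3 valve.py w3
```

```text
t 8.05 tcp [0.3316 0.3423 0.2399] rpy [179.92   0.04 -10.44] w 0.0875 F [-0.2 -0.8 -0.8] j [ 70.   1. -22.  -0. -67.  10.]
  SLIDE [0.0619, 0.0021, 0.0399] ROLL 0.00 rows>= 1.2
valve_base 0.72 [319. 148.] 11809 [0.3906 0.3328 0.0338] [0.3364 0.2787 0.0275] [0.4444 0.3866 0.0601]
valve 0.91 [319. 147.] 4399 [0.3911 0.3328 0.0409] [0.3581 0.3001 0.034 ] [0.4236 0.3655 0.0606]
0.025 0.033 7232 rect [390.1351 332.6007] [110.764  109.6441] 79.64222717285156 z 0.029481617561858346 mean [0.3904 0.3328 0.0294]
   axis 146.7437910050272
0.033 0.041 3662 rect [387.7669 334.8757] [100.2976  92.6517] 45.18429946899414 z 0.03549206990705827 mean [0.3905 0.3327 0.0355]
   axis 78.95877329974019
0.054 0.066 979 rect [391.4295 332.0366] [12.8048 62.266 ] 79.49964904785156 z 0.05953705976485953 mean [0.3928 0.3318 0.0595]
   axis 169.56536415291623
```

View pics/w3.png

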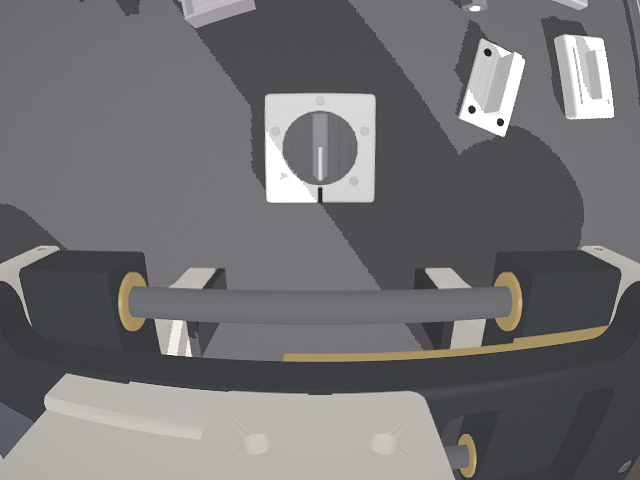

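```bash
python3 -c "
from h import *
plan([.392,.14,.24],-26.6)"
```

```text
t 8.15 tcp [0.3317 0.3422 0.2396] rpy [179.86   0.04 -10.47] w 0.0875 F [ 0.2  0.3 -1.6] j [ 70.   1. -22.  -0. -67.  10.]
  SLIDE [0.096, 0.1879, -0.0001] ROLL 16.13 rows>= 3.4
```

Request:
apply_moves(commands=[{"grip":0,"slide":[0.025,0.05,0],"roll":4},{"grip":0,"slide":[0.05,0.1,0],"roll":8},{"grip":0,"slide":[0.075,0.15,0],"roll":12},{"grip":0,"slide":[0.096,0.188,0],"roll":16},{"grip":0,"slide":[0.096,0.188,0],"roll":16}])

```text
time_s: 8.78
tcp_pos: [0.3924, 0.1379, 0.24]
eef_rot: [179.9, 0.0, -26.7]
contact_force: [0.0, 0.4, -0.7]
gripper_width: 0.0874
```

Request:
apply_moves(commands=[{"grip":0,"slide":[0,0,0],"roll":0},{"grip":0,"slide":[0,0,0],"roll":0}])

```text
time_s: 9.02
tcp_pos: [0.3921, 0.1412, 0.2405]
eef_rot: [180.0, 0.0, -26.4]
contact_force: [0.8, 0.3, -0.1]
gripper_width: 0.0873
```

```bash
cat > brk.py <<'E'
from h import *
import sys
p,d,c=snap("wrist",sys.argv[1])
for b in cut_out("bench_bracket","wrist")[:3]:
    P,uv=cloud(d,c,b["mask"],"wrist")
    print(round(b["score"],2),uv.mean(0).round(),len(P),P.mean(0))
    for lo,hi in [(.003,.009),(.04,.05)]:
        q=P[(P[:,2]>lo)&(P[:,2]<hi)]
        if len(q)>30: print(lo,*rect(q[:,:2]),np.median(q[:,2]),q.mean(0))
plan([.4333,.124,.12],-26.6)
E
python3 brk.py w4
```

```text
0.92 [316. 165.] 5272 [0.4313 0.126  0.0113]
0.003 [430.9132 125.9532] [ 60.4197 100.6737] 62.8845100402832 0.005616502654861262 [0.4313 0.126  0.0056]
0.04 [430.92   126.4815] [ 9.7691 69.0171] 62.389495849609375 0.0455885619801512 [0.4311 0.1263 0.0456]
0.16 [429. 105.] 6617 [ 0.4383 -0.0051  0.0275]
0.003 [438.5807  24.7586] [  1.5103 100.4571] 88.8532485961914 0.006480041983972027 [0.4359 0.0249 0.0064]
0.04 [438.1507  -9.737 ] [15.562  60.4796] 88.47193145751953 0.0472679574490447 [ 0.4386 -0.0087  0.0469]
t 9.12 tcp [0.392  0.1413 0.2406] rpy [179.97   0.01 -26.36] w 0.0877 F [-0.1 -0.1  0.6] j [ 47.  -5. -28.  -0. -67.  16.]
  SLIDE [0.0447, -0.0029, 0.1206] ROLL 0.24 rows>= 2.1
```

View pics/w4.png

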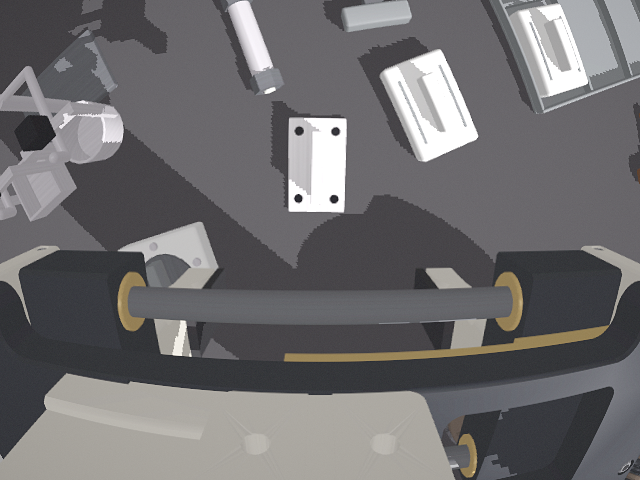

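Request:
apply_moves(commands=[{"grip":0,"slide":[0.015,-0.001,0.055],"roll":0.5},{"grip":0,"slide":[0.03,-0.003,0.11],"roll":1},{"grip":0,"slide":[0.0417,-0.0037,0.16],"roll":1},{"grip":0,"slide":[0.0417,-0.0037,0.19],"roll":1},{"grip":0,"slide":[0.0417,-0.0037,0.2]}])

```text
$.commands[4]: bad value
```

Request:
apply_moves(commands=[{"grip":0,"slide":[0.015,-0.001,0.055],"roll":0.5},{"grip":0,"slide":[0.03,-0.003,0.11],"roll":1},{"grip":0,"slide":[0.0417,-0.0037,0.16],"roll":1},{"grip":0,"slide":[0.0417,-0.0037,0.19],"roll":1},{"grip":0,"slide":[0.0417,-0.0037,0.19],"roll":1}])

```text
time_s: 9.75
tcp_pos: [0.4298, 0.1247, 0.0489]
eef_rot: [179.7, 0.1, -27.4]
contact_force: [0.4, -0.3, 0.5]
gripper_width: 0.0874
```

```bash
python3 -c "
from h import *
plan([.431,.1261,.016],-27.4)"
```

```text
t 9.75 tcp [0.4298 0.1247 0.0489] rpy [179.71   0.12 -27.4 ] w 0.0874 F [ 0.4 -0.3  0.5] j [ 42.  11. -40.  -0. -39.  21.]
  SLIDE [0.0005, -0.002, 0.0329] ROLL -0.00 rows>= 0.5
```

Request:
apply_moves(commands=[{"grip":0,"slide":[0,0,0.02],"roll":0},{"grip":0.5,"slide":[0,0,0.034],"roll":0},{"grip":1,"slide":[0,0,0.034],"roll":0},{"grip":1,"slide":[0,0,0.034],"roll":0},{"grip":1,"slide":[0,0,0.034],"roll":0}], grip_force=30)

```text
time_s: 10.38
tcp_pos: [0.4317, 0.1259, 0.0179]
eef_rot: [-179.9, -0.0, -27.4]
contact_force: [0.5, -0.3, -0.5]
gripper_width: 0.0534
```

Request:
apply_moves(commands=[{"grip":1,"slide":[0,0,0],"roll":0},{"grip":1,"slide":[0,0,0],"roll":0},{"grip":1,"slide":[0,0,0],"roll":0},{"grip":1,"slide":[0,0,0],"roll":0},{"grip":1,"slide":[0,0,0],"roll":0}])

```text
time_s: 11.0
tcp_pos: [0.4312, 0.1253, 0.0168]
eef_rot: [180.0, 0.0, -27.4]
contact_force: [-0.3, 0.1, 0.3]
gripper_width: 0.01
```

Request:
apply_moves(commands=[{"grip":1,"slide":[0,0,-0.01],"roll":0},{"grip":1,"slide":[0,0,-0.05],"roll":0},{"grip":1,"slide":[0,0,-0.11],"roll":0},{"grip":1,"slide":[0,0,-0.17],"roll":0},{"grip":1,"slide":[0,0,-0.2],"roll":0}])

```text
time_s: 11.62
tcp_pos: [0.4319, 0.1257, 0.2211]
eef_rot: [-179.7, -0.1, -27.4]
contact_force: [0.5, -0.2, -2.3]
gripper_width: 0.0097
```

```bash
python3 -c "
from h import *
plan([.40,-.16,.25],-27)"
```

```text
t 11.62 tcp [0.4319 0.1257 0.2211] rpy [-179.73   -0.14  -27.43] w 0.0097 F [ 0.5 -0.2 -2.3] j [ 41.  -1. -27.   0. -64.  21.]
  SLIDE [0.1034, 0.2681, -0.03] ROLL -0.43 rows>= 4.6
```

Request:
apply_moves(commands=[{"grip":1,"slide":[0.02,0.05,-0.02],"roll":0},{"grip":1,"slide":[0.04,0.105,-0.03],"roll":0},{"grip":1,"slide":[0.06,0.16,-0.03],"roll":0},{"grip":1,"slide":[0.08,0.215,-0.03],"roll":0},{"grip":1,"slide":[0.1,0.26,-0.03],"roll":0}])

```text
time_s: 12.25
tcp_pos: [0.3989, -0.1533, 0.2477]
eef_rot: [-180.0, -0.1, -27.5]
contact_force: [1.1, 0.3, -2.1]
gripper_width: 0.0098
```

Request:
apply_moves(commands=[{"grip":1,"slide":[0,0.01,0],"roll":0},{"grip":1,"slide":[0,0.01,0],"roll":0},{"grip":1,"slide":[0,0.01,0],"roll":0}])

```text
time_s: 12.62
tcp_pos: [0.3956, -0.1595, 0.247]
eef_rot: [-180.0, -0.0, -27.4]
contact_force: [0.7, 0.3, -0.2]
gripper_width: 0.01
```

```bash
cat > tray.py <<'E'
from h import *
import sys
p,d,c=snap("wrist",sys.argv[1])
plan([.441,-.2747,.1],-2.9)
for b in cut_out("tray","wrist")[:2]:
    P,uv=cloud(d,c,b["mask"],"wrist")
    print(round(b["score"],2),uv.mean(0).round(),len(P),P.mean(0))
P,uv=cloud(d,c,None,"wrist")
m=(P[:,2]>.015)&(P[:,2]<.025)&(P[:,0]>.34)&(P[:,0]<.68)&(P[:,1]<-.1)&(P[:,1]>-.46)
q=P[m]; print(len(q),*rect(q[:,:2]),np.median(q[:,2]))
# fit wall pattern
from scipy.optimize import minimize
def cost(v):
    a=np.radians(v[2]); X=q[:,:2]-v[:2]; x=X[:,0]*np.cos(a)+X[:,1]*np.sin(a); y=-X[:,0]*np.sin(a)+X[:,1]*np.cos(a)
    dx=np.min([abs(x-k) for k in (-.130,0,.130)],0); dy=np.min([abs(y-k) for k in (-.132,-.044,.044,.132)],0)
    return np.minimum(np.minimum(dx,dy),.012).mean()
best=min((minimize(cost,[.506+i*.004,-.278+j*.004,-2.9+k],method="Nelder-Mead") for i in (-1,0,1) for j in (-1,0,1) for k in (-1,1)),key=lambda r:r.fun)
print(best.x,best.fun)
E
python3 tray.py w5
```

```text
t 12.68 tcp [ 0.3957 -0.1594  0.247 ] rpy [-179.98   -0.01  -27.35] w 0.0099 F [ 0.7 -0.5 -1.9] j [  5.  -5. -27.  -0. -68.  58.]
  SLIDE [0.0931, 0.0816, 0.147] ROLL -24.45 rows>= 3.1
0.62 [382.  78.] 35767 [ 0.4877 -0.285   0.0056]
0.54 [ 53. 182.] 1831 [0.5813 0.1215 0.0205]
5102 [ 504.1154 -277.7435] [269.7069 264.4594] 86.8933334350586 0.01801686940119071
[ 0.5044 -0.2772 -3.0517] 0.002376992681363314
```

View pics/w5.png

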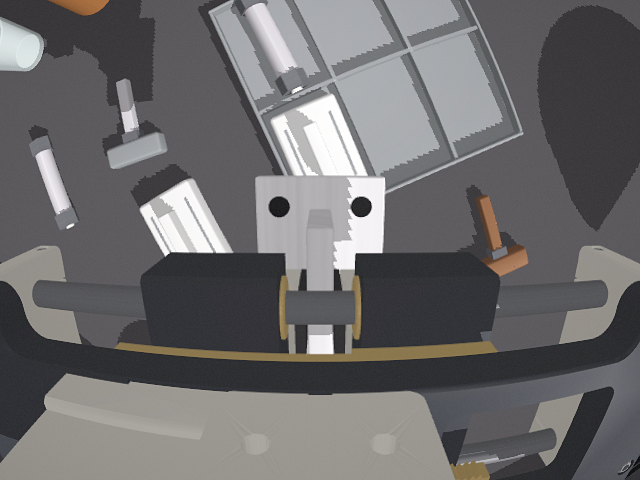

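Request:
apply_moves(commands=[{"grip":1,"slide":[0.025,0.02,0.02],"roll":-6},{"grip":1,"slide":[0.05,0.045,0.05],"roll":-12},{"grip":1,"slide":[0.075,0.07,0.09],"roll":-18},{"grip":1,"slide":[0.0914,0.0814,0.14],"roll":-24.3},{"grip":1,"slide":[0.0914,0.0814,0.16],"roll":-24.3}])

```text
time_s: 13.35
tcp_pos: [0.4384, -0.2745, 0.0837]
eef_rot: [-180.0, 0.3, -3.1]
contact_force: [-0.2, 1.5, -0.6]
gripper_width: 0.0094
```

Request:
apply_moves(commands=[{"grip":1,"slide":[0,0,0.02],"roll":0},{"grip":1,"slide":[0,0,0.02],"roll":0}])

```text
time_s: 13.6
tcp_pos: [0.4385, -0.2737, 0.0655]
eef_rot: [-180.0, 0.2, -3.1]
contact_force: [0.4, 0.1, -1.7]
gripper_width: 0.0097
```

```bash
python3 -c "
from h import *
plan([.4395,-.2737,.022],-3.05)"
```

```text
t 13.6 tcp [ 0.4385 -0.2737  0.0655] rpy [-179.97    0.2    -3.07] w 0.0097 F [ 0.4  0.1 -1.7] j [-10.  16. -31.  -0. -44.  97.]
  SLIDE [0.0011, -0.0, 0.0435] ROLL -0.02 rows>= 0.7
```

Request:
apply_moves(commands=[{"grip":1,"slide":[0.001,0,0.02],"roll":0},{"grip":1,"slide":[0.001,0,0.036],"roll":0},{"grip":1,"slide":[0.001,0,0.044],"roll":0},{"grip":1,"slide":[0.001,0,0.044],"roll":0},{"grip":1,"slide":[0.001,0,0.044],"roll":0}])

```text
time_s: 14.22
tcp_pos: [0.4408, -0.2748, 0.0237]
eef_rot: [180.0, -0.1, -3.1]
contact_force: [-0.8, -0.0, -1.6]
gripper_width: 0.0096
```

Request:
apply_moves(commands=[{"grip":0.68,"slide":[0,0,0],"roll":0},{"grip":0.68,"slide":[0,0,0],"roll":0},{"grip":0.68,"slide":[0,0,0],"roll":0},{"grip":0.68,"slide":[0,0,-0.02],"roll":0},{"grip":0.68,"slide":[0,0,-0.06],"roll":0}])

```text
time_s: 14.85
tcp_pos: [0.4388, -0.2745, 0.0822]
eef_rot: [-180.0, 0.2, -3.2]
contact_force: [0.3, -1.0, 0.0]
gripper_width: 0.0279
```

```bash
python3 -c "
from h import *
plan([.52,-.01,.25],-3)"
```

```text
t 14.85 tcp [ 0.4388 -0.2745  0.0822] rpy [-179.96    0.22   -3.16] w 0.0279 F [ 0.3 -1.   0. ] j [-10.  14. -30.  -0. -46.  97.]
  SLIDE [0.0658, -0.2687, -0.1679] ROLL -0.16 rows>= 5.2
```

Request:
apply_moves(commands=[{"grip":0,"slide":[0,0,-0.05],"roll":0},{"grip":0,"slide":[0.015,-0.04,-0.09],"roll":0},{"grip":0,"slide":[0.03,-0.09,-0.12],"roll":0},{"grip":0,"slide":[0.045,-0.145,-0.14],"roll":0},{"grip":0,"slide":[0.06,-0.2,-0.16],"roll":0}])

```text
time_s: 15.48
tcp_pos: [0.5112, -0.0768, 0.2441]
eef_rot: [-180.0, -0.1, -3.2]
contact_force: [1.6, -0.5, -0.3]
gripper_width: 0.0728
```

Request:
apply_moves(commands=[{"grip":0,"slide":[0.005,-0.055,-0.01],"roll":0},{"grip":0,"slide":[0.005,-0.068,-0.01],"roll":0},{"grip":0,"slide":[0.005,-0.068,-0.01],"roll":0},{"grip":0,"slide":[0.005,-0.068,-0.01],"roll":0}])

```text
time_s: 15.98
tcp_pos: [0.5193, -0.0116, 0.2525]
eef_rot: [180.0, 0.0, -3.2]
contact_force: [-0.1, 0.2, -0.4]
gripper_width: 0.0876
```

```bash
cat > tk.py <<'E'
from h import *
import sys
p,d,c=snap("wrist",sys.argv[1])
for b in cut_out("bench_tkey","wrist")[:3]:
    P,uv=cloud(d,c,b["mask"],"wrist"); P=P[P[:,2]>.005]
    print(round(b["score"],2),uv.mean(0).round(),len(P),P.mean(0),*rect(P[:,:2]))
    if len(P)<50 or b["score"]<.3: continue
    hi=P[P[:,2]>.0195]; lo=P[(P[:,2]>.013)&(P[:,2]<.0195)]
    print("bar",*rect(hi[:,:2]),np.median(hi[:,2])); print("shaft",len(lo),*rect(lo[:,:2]))
    print("rgb",p[b["mask"]].mean(0))
s=get_state(); print(s["time_s"],s["tcp_pos"])
E
python3 tk.py w6
```

```text
0.65 [314. 158.] 2461 [ 0.5683 -0.0072  0.0194] [586.077  -12.2169] [72.2916 98.4643] 75.39847564697266
bar [554.5099  -3.7412] [71.7902 32.7507] 75.23403930664062 0.02188700851038441
shaft 930 [585.8412 -12.2292] [72.1488 98.0139] 75.39847564697266
rgb [189.5052 189.9739 194.1771]
0.65 [ 36. 186.] 2620 [0.5735 0.2996 0.0817] [579.8101 316.5749] [84.9031 62.1784] 54.589115142822266
bar [579.8101 316.5749] [84.9031 62.1784] 54.589115142822266 0.0766582321761803
shaft 0 [0. 0.] [0. 0.] 0.0
rgb [189.1886 185.6144 190.8418]
16.075 [ 0.5194 -0.0118  0.2526]
```

View pics/w6.png

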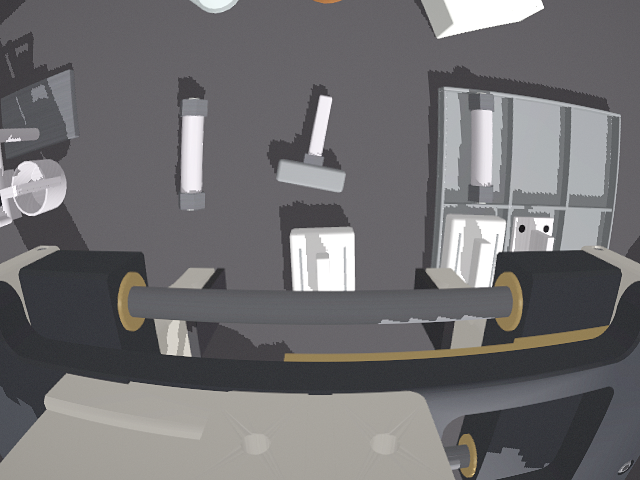

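```bash
python3 -c "
from h import *
i=cv2.imread('pics/w6.png')[60:220,240:400]; cv2.imwrite('pics/c6.png',cv2.resize(i,None,fx=3,fy=3))
plan([.5856,-.0121,.005],-14.65)"
```

```text
t 16.07 tcp [ 0.5194 -0.0118  0.2526] rpy [179.99   0.03  -3.22] w 0.0875 F [-0.  -1.3 -0.2] j [ 20.   5. -16.   0. -69.  66.]
  SLIDE [0.0663, -0.0035, 0.2476] ROLL 11.43 rows>= 4.1
```

View pics/c6.png

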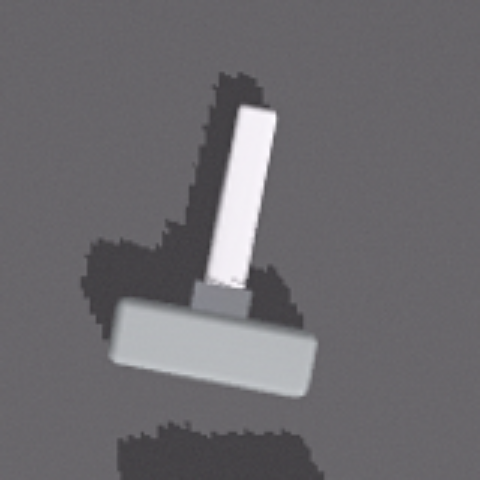

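Request:
apply_moves(commands=[{"grip":0,"slide":[0.02,-0.001,0.05],"roll":4},{"grip":0,"slide":[0.04,-0.002,0.11],"roll":8},{"grip":0,"slide":[0.06,-0.0027,0.16],"roll":11.4},{"grip":0,"slide":[0.0702,-0.0027,0.2],"roll":11.4},{"grip":0,"slide":[0.0702,-0.0027,0.2],"roll":11.4}])

```text
time_s: 16.7
tcp_pos: [0.5878, -0.0137, 0.0494]
eef_rot: [179.8, 0.4, -14.7]
contact_force: [-0.3, -0.1, 0.5]
gripper_width: 0.0874
```

Request:
apply_moves(commands=[{"grip":0,"slide":[0,0,0],"roll":0},{"grip":0,"slide":[0,0,0],"roll":0}])

```text
time_s: 16.95
tcp_pos: [0.5909, -0.0118, 0.0551]
eef_rot: [-179.9, -0.2, -14.5]
contact_force: [-0.8, -0.4, 0.1]
gripper_width: 0.0879
```

```bash
python3 tk.py w7; python3 -c "
from h import *
plan([.5895,-.0131,.005],-14.65)"
```

```text
0.97 [323. 283.] 5424 [ 0.5775 -0.0096  0.0185] [586.5377 -13.2945] [71.2709 97.955 ] 74.45941925048828
bar [547.5253  -1.973 ] [70.5768 16.9174] 75.51085662841797 0.022239732063414622
shaft 2641 [584.6943 -17.4668] [101.1654  32.2388] 5.3065409660339355
rgb [218.9898 219.0237 222.2256]
0.39 [635. 467.] 100 [ 0.2434 -0.3033  0.0244] [ 387.9731 -211.5514] [388.4255  22.9246] 32.23334503173828
bar [ 387.1832 -210.2986] [388.4255  19.9624] 32.23334503173828 0.02216958596602228
shaft 12 [ 246.674  -311.5926] [6.595  4.9325] 57.973567962646484
rgb [165.9307 124.2673  95.4059]
0.32 [578. 181.] 4931 [ 0.5999 -0.1922  0.0145] [ 584.3696 -180.4503] [152.9002 114.6706] 86.95308685302734
bar [ 618.8345 -179.5114] [ 72.9678 132.0836] 38.301395416259766 0.01999898599823955
shaft 2460 [ 589.3638 -193.8378] [100.572  109.3247] 82.83907318115234
rgb [146.3668 149.2167 151.959 ]
17.05 [ 0.5907 -0.0117  0.0548]
t 17.05 tcp [ 0.5907 -0.0117  0.0548] rpy [-179.91   -0.16  -14.53] w 0.0878 F [-1.1 -0.2  0.2] j [ 18.  22. -22.   0. -46.  58.]
  SLIDE [-0.0009, 0.0017, 0.0498] ROLL 0.12 rows>= 0.8
```

View pics/w7.png

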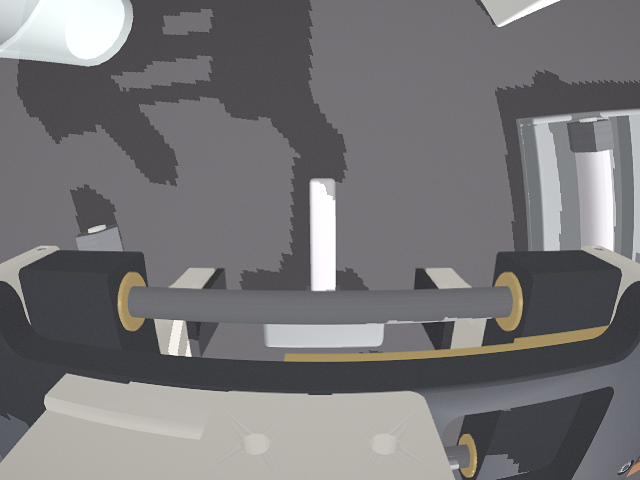

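```bash
python3 -c "
from h import *
p,d,c=snap('scene','s1')
for b in cut_out('bench_column','scene')[:3]:
    P,uv=cloud(d,c,b['mask']); P=P[P[:,2]>.005]; print(round(b['score'],2),uv.mean(0).round(),P.mean(0),*rect(P[:,:2]))
plan([.5895,-.0131,.005],-14.65)"
```

```text
0.82 [371. 260.] [0.6132 0.1166 0.021 ] [604.2409  80.8209] [107.0202  82.3319] 86.42913818359375
0.26 [247. 341.] [ 0.5816 -0.1996  0.0262] [ 575.6245 -196.5016] [ 31.7042 128.8   ] 88.9591293334961
0.21 [262. 259.] [ 0.4406 -0.0329  0.0235] [441.426  -14.5421] [ 65.7989 104.7104] 88.98468780517578
t 17.15 tcp [ 0.5904 -0.0117  0.0542] rpy [-179.93   -0.11  -14.53] w 0.0872 F [-0.1  0.1  0.2] j [ 18.  22. -22.   0. -46.  58.]
  SLIDE [-0.0006, 0.0016, 0.0492] ROLL 0.12 rows>= 0.8
```

View pics/s1.png

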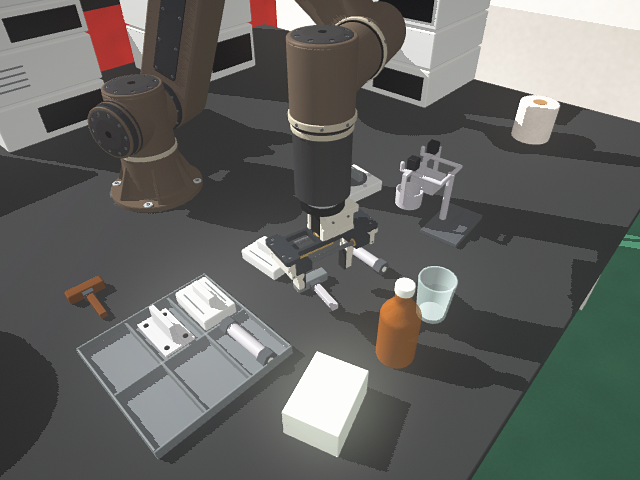

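Request:
apply_moves(commands=[{"grip":0,"slide":[0,0.0018,0.025],"roll":0},{"grip":0,"slide":[0,0.0018,0.043],"roll":0},{"grip":0.5,"slide":[0,0.0018,0.0485],"roll":0},{"grip":1,"slide":[0,0.0018,0.0485],"roll":0},{"grip":1,"slide":[0,0.0018,0.0485],"roll":0}])

```text
time_s: 17.77
tcp_pos: [0.5901, -0.0135, 0.0052]
eef_rot: [-180.0, -0.1, -14.5]
contact_force: [-0.1, 0.1, 0.2]
gripper_width: 0.0633
```

Request:
apply_moves(commands=[{"grip":1,"slide":[0,0,0],"roll":0},{"grip":1,"slide":[0,0,0],"roll":0},{"grip":1,"slide":[0,0,0],"roll":0},{"grip":1,"slide":[0,0,0],"roll":0},{"grip":1,"slide":[0,0,0],"roll":0}])

```text
time_s: 18.4
tcp_pos: [0.5895, -0.0136, 0.0043]
eef_rot: [180.0, 0.0, -14.5]
contact_force: [0.4, -0.2, 0.1]
gripper_width: 0.0133
```

Request:
apply_moves(commands=[{"grip":1,"slide":[0,0,0],"roll":0},{"grip":1,"slide":[0,0,-0.01],"roll":0},{"grip":1,"slide":[0,0,-0.05],"roll":0},{"grip":1,"slide":[0,0,-0.11],"roll":0},{"grip":1,"slide":[0,0,-0.15],"roll":0}])

```text
time_s: 19.02
tcp_pos: [0.59, -0.0136, 0.1577]
eef_rot: [-179.9, -0.1, -14.5]
contact_force: [0.8, 0.1, -1.7]
gripper_width: 0.0137
```

```bash
python3 -c "
from h import *
p,d,c=snap('wrist','w8')
plan([.57,-.28,.15],-3.05)"
```

```text
t 19.07 tcp [ 0.5925 -0.0135  0.1631] rpy [-179.81   -0.52  -14.48] w 0.0138 F [1.3 0.6 3.2] j [ 18.  15. -16.   0. -59.  58.]
  SLIDE [0.0447, 0.2637, 0.0126] ROLL -11.43 rows>= 4.3
```

View pics/w8.png

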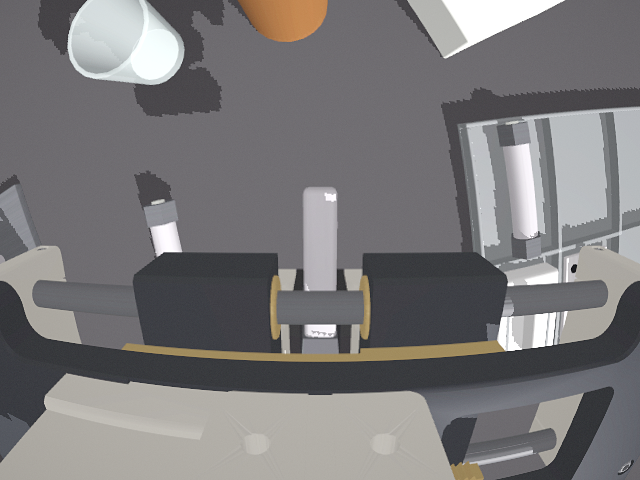

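Request:
apply_moves(commands=[{"grip":1,"slide":[0.01,0.05,0],"roll":-3},{"grip":1,"slide":[0.02,0.105,0],"roll":-6},{"grip":1,"slide":[0.03,0.16,0],"roll":-9},{"grip":1,"slide":[0.04,0.215,0],"roll":-11.4},{"grip":1,"slide":[0.0507,0.263,0.02],"roll":-11.4}])

```text
time_s: 19.7
tcp_pos: [0.5731, -0.2832, 0.1361]
eef_rot: [180.0, -0.2, -3.1]
contact_force: [0.8, 1.0, -2.3]
gripper_width: 0.0135
```

Request:
apply_moves(commands=[{"grip":1,"slide":[0,0,0.04],"roll":0},{"grip":1,"slide":[0,0,0.07],"roll":0},{"grip":1,"slide":[0,0,0.07],"roll":0},{"grip":1,"slide":[0,0,0.07],"roll":0}])

```text
time_s: 20.2
tcp_pos: [0.5733, -0.2811, 0.0657]
eef_rot: [180.0, -0.1, -3.1]
contact_force: [0.1, 0.8, -1.0]
gripper_width: 0.0134
```

```bash
sed -i 's/.441,-.2747,.1\],-2.9/.5727,-.2809,.0095],-3.05/' tray.py; python3 tray.py w9; python3 -c "
from h import *
plan([.5727,-.2809,.0095],-3.05)"
```

```text
t 20.25 tcp [ 0.5736 -0.2811  0.0661] rpy [179.96  -0.13  -3.1 ] w 0.0138 F [ 0.1  0.3 -1.5] j [ -9.  25. -15.   0. -50.  95.]
  SLIDE [-0.0011, -0.0002, 0.0566] ROLL -0.05 rows>= 0.9
0.69 [337. 208.] 40884 [ 0.599  -0.2935  0.0066]
8157 [ 522.1697 -278.522 ] [268.6029 228.8694] 86.9275894165039 0.018999918043578187
[ 0.5043 -0.2776 -2.9433] 0.002392905969580263
t 20.3 tcp [ 0.5737 -0.281   0.0662] rpy [179.97  -0.16  -3.11] w 0.0139 F [-0.1  0.3 -1.4] j [ -9.  25. -15.   0. -50.  95.]
  SLIDE [-0.0012, -0.0001, 0.0567] ROLL -0.06 rows>= 0.9
```

View pics/w9.png

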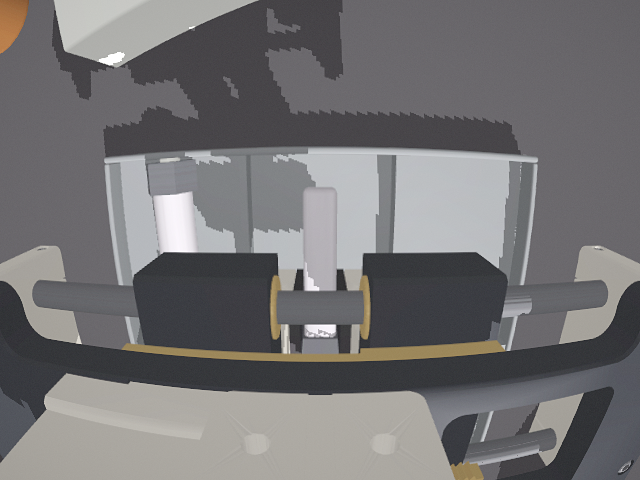

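Request:
apply_moves(commands=[{"grip":1,"slide":[0,0,0.02],"roll":0},{"grip":1,"slide":[0,0,0.038],"roll":0},{"grip":1,"slide":[0,0,0.052],"roll":0},{"grip":1,"slide":[0,0,0.057],"roll":0},{"grip":1,"slide":[0,0,0.057],"roll":0}])

```text
time_s: 20.92
tcp_pos: [0.5722, -0.2809, 0.0083]
eef_rot: [180.0, 0.0, -3.1]
contact_force: [-4.0, 2.9, 7.0]
gripper_width: 0.0135
```

Request:
apply_moves(commands=[{"grip":0.75,"slide":[0,0,0],"roll":0},{"grip":0.75,"slide":[0,0,0],"roll":0},{"grip":0.75,"slide":[0,0,0],"roll":0},{"grip":0.75,"slide":[0,0,-0.03],"roll":0},{"grip":0.75,"slide":[0,0,-0.09],"roll":0}])

```text
time_s: 21.55
tcp_pos: [0.5707, -0.2806, 0.0956]
eef_rot: [-179.9, 0.3, -3.2]
contact_force: [1.9, -0.6, 1.1]
gripper_width: 0.0222
```

```bash
python3 -c "
from h import *
p,d,c=snap('scene','s2')
plan([.50,.31,.30],-3.05)"
```

```text
t 21.6 tcp [ 0.5759 -0.2825  0.1064] rpy [179.81  -0.45  -3.04] w 0.0219 F [ 2.9 -0.9  8.9] j [ -9.  23. -13.   0. -54.  95.]
  SLIDE [-0.1057, -0.587, -0.1964] ROLL 0.01 rows>= 10.0
```

View pics/s2.png

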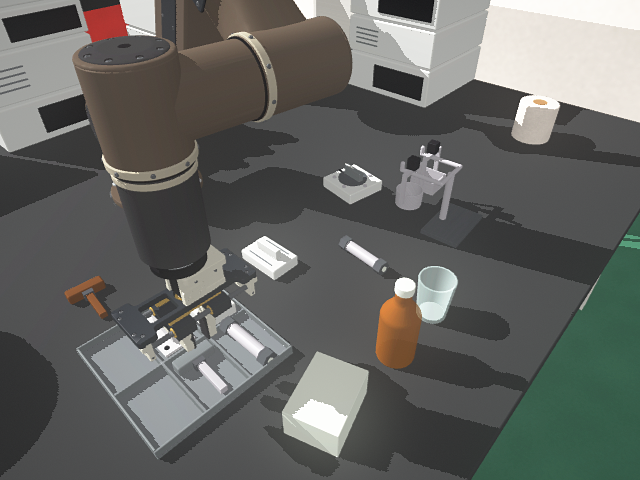

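```bash
python3 -c "
from h import *
plan([.45,.34,.29],-3.05)"
```

```text
t 21.6 tcp [ 0.5759 -0.2825  0.1064] rpy [179.81  -0.45  -3.04] w 0.0219 F [ 2.9 -0.9  8.9] j [ -9.  23. -13.   0. -54.  95.]
  SLIDE [-0.1573, -0.6143, -0.1869] ROLL 0.01 rows>= 10.6
```

Request:
apply_moves(commands=[{"grip":0.75,"slide":[0,0,-0.06],"roll":0},{"grip":0.5,"slide":[-0.02,-0.04,-0.1],"roll":0},{"grip":0.5,"slide":[-0.035,-0.09,-0.13],"roll":0},{"grip":0.5,"slide":[-0.05,-0.145,-0.15],"roll":0},{"grip":0.5,"slide":[-0.065,-0.2,-0.17],"roll":0}])

```text
time_s: 22.22
tcp_pos: [0.5181, -0.0762, 0.2683]
eef_rot: [-180.0, -0.1, -3.2]
contact_force: [1.3, 0.3, 0.7]
gripper_width: 0.0436
```

Request:
apply_moves(commands=[{"grip":0.5,"slide":[-0.015,-0.058,-0.01],"roll":0},{"grip":0.5,"slide":[-0.03,-0.116,-0.02],"roll":0},{"grip":0.5,"slide":[-0.045,-0.174,-0.02],"roll":0},{"grip":0.5,"slide":[-0.06,-0.232,-0.02],"roll":0},{"grip":0.5,"slide":[-0.075,-0.29,-0.02],"roll":0}])

```text
time_s: 22.85
tcp_pos: [0.459, 0.2179, 0.2878]
eef_rot: [-179.9, -0.1, -3.1]
contact_force: [1.3, -0.2, 0.7]
gripper_width: 0.0435
```

Request:
apply_moves(commands=[{"grip":0.5,"slide":[-0.01,-0.06,0],"roll":0},{"grip":0.5,"slide":[-0.017,-0.12,0],"roll":0},{"grip":0.5,"slide":[-0.017,-0.124,0],"roll":0},{"grip":0.5,"slide":[-0.017,-0.124,0],"roll":0},{"grip":0.5,"slide":[-0.017,-0.124,0],"roll":0}])

```text
time_s: 23.48
tcp_pos: [0.4496, 0.3397, 0.2875]
eef_rot: [-180.0, -0.0, -3.2]
contact_force: [-0.6, 0.3, -0.4]
gripper_width: 0.0441
```

```bash
cat > st.py <<'E'
from h import *
import sys
p,d,c=snap("wrist",sys.argv[1])
P,uv=cloud(d,c,None,"wrist")
m=(P[:,0]>.48)&(P[:,0]<.72)&(P[:,1]>.22)&(P[:,1]<.5)
P=P[m];uv=uv[m]; C=p[uv[:,1],uv[:,0]]
k=(P[:,2]>.155)&(P[:,2]<.18)&(C.max(1)<70)
import itertools
for sgn in (0,1):
    q=P[k]; q=q[(q[:,1]>.352) if sgn else (q[:,1]<.352)]
    if len(q)>20:
        t=q[q[:,2]>np.median(q[:,2])-.004]; print("knob",len(t),*rect(t[:,:2]),np.median(t[:,2]),t.mean(0))
for nm in ["cup","pan","stand"]:
    for b in cut_out(nm,"wrist")[:2]:
        Q,_=cloud(d,c,b["mask"],"wrist"); print(nm,round(b["score"],2),_.mean(0).round(),np.median(Q,0),np.percentile(Q,2,0),np.percentile(Q,98,0))
        if nm=="cup" or nm=="pan":
            r=Q[(Q[:,2]>.07)&(Q[:,2]<.095)]
            if len(r)>30: print("  rim",*rect(r[:,:2]))
plan([.45,.34,.29],-3.05)
E
python3 st.py w10
```

```text
knob 50 [574.051  310.6867] [20.3862 21.3212] 13.295740127563477 0.1664601262129385 [0.5725 0.3177 0.166 ]
knob 464 [567.0143 399.7462] [22.1687 21.721 ] 4.495810031890869 0.1671560257260894 [0.5658 0.4014 0.1671]
cup 0.94 [347.  79.] [0.5703 0.3121 0.1209] [0.5445 0.2748 0.0542] [0.5983 0.3416 0.1684]
  rim [573.5728 308.5478] [60.9818 61.4181] 50.60108184814453
pan 0.86 [250.  94.] [0.5637 0.395  0.0796] [0.5363 0.3648 0.051 ] [0.597  0.433  0.1683]
  rim [567.0382 400.1641] [62.6939 72.7579] 3.575216770172119
stand 0.95 [290.  34.] [0.6371 0.3621 0.0124] [0.5441 0.2939 0.0092] [0.6836 0.4182 0.1475]
stand 0.31 [329. 250.] [0.3935 0.3327 0.0359] [0.3601 0.3    0.0332] [0.4244 0.3656 0.0607]
t 23.68 tcp [0.4497 0.3398 0.2878] rpy [-179.96   -0.02   -3.21] w 0.0439 F [ 0.2  0.4 -0.3] j [ 57.   8.  -8.   0. -74.  30.]
  SLIDE [0.0003, -0.0002, -0.0022] ROLL -0.16 rows>= 0.0
```

View pics/w10.png

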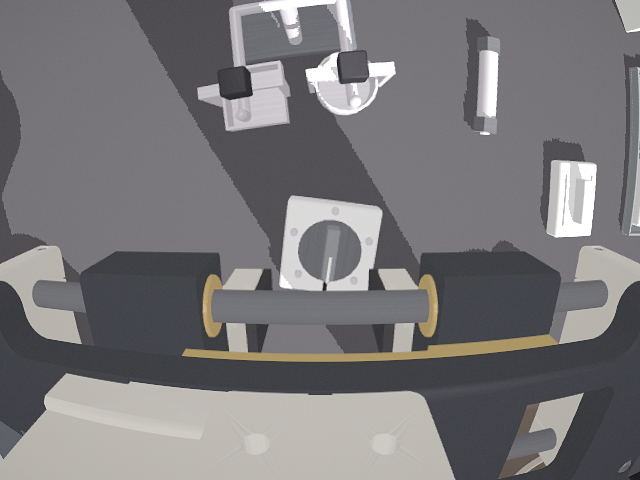

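Request:
apply_moves(commands=[{"grip":0.5,"slide":[0.04,0.008,0.02],"roll":-2.4},{"grip":0.5,"slide":[0.08,0.016,0.04],"roll":-4.8},{"grip":0.5,"slide":[0.1254,0.0227,0.06],"roll":-7.2},{"grip":0.5,"slide":[0.1254,0.0227,0.08],"roll":-7.2},{"grip":0.5,"slide":[0.1254,0.0227,0.08],"roll":-7.2}])

```text
time_s: 24.3
tcp_pos: [0.573, 0.3097, 0.2054]
eef_rot: [179.9, 0.2, 4.0]
contact_force: [-0.8, -1.0, 0.5]
gripper_width: 0.0439
```

Request:
apply_moves(commands=[{"grip":0.5,"slide":[0,0,0],"roll":0},{"grip":0.5,"slide":[0,0,0],"roll":0}])

```text
time_s: 24.55
tcp_pos: [0.5735, 0.3117, 0.209]
eef_rot: [-179.9, -0.1, 4.1]
contact_force: [-0.7, 0.5, 0.0]
gripper_width: 0.0438
```

```bash
python3 st.py w11;python3 -c "
from h import *
plan([.5736,.310,.147],4)"
```

```text
knob 265 [574.8763 308.8346] [19.979 20.802] 3.4503438472747803 0.16601728213322647 [0.5815 0.3111 0.1652]
knob 447 [575.2027 399.5551] [ 8.0519 21.4065] 1.1521379947662354 0.16725507692482378 [0.5754 0.399  0.1669]
cup 0.72 [325. 235.] [0.5761 0.3101 0.1364] [0.5583 0.2746 0.0541] [0.6    0.3428 0.1683]
  rim [573.483  308.5403] [62.0024 61.2933] 43.249664306640625
cup 0.68 [620.  70.] [ 0.7659 -0.0032  0.044 ] [ 0.744  -0.0303  0.0035] [0.8013 0.0018 0.079 ]
  rim [776.4291  28.5725] [52.2999 80.8258] 1.410828948020935
pan 0.61 [212. 225.] [0.5729 0.3932 0.0788] [0.5397 0.3643 0.0513] [0.5989 0.4332 0.1678]
  rim [567.3773 400.2535] [62.8451 72.5719] 2.227858543395996
stand 0.92 [274. 127.] [0.6558 0.355  0.0121] [0.5818 0.2935 0.0098] [0.7095 0.4258 0.1345]
t 24.75 tcp [0.5733 0.3115 0.2082] rpy [-179.96   -0.05    4.09] w 0.0441 F [-0.6 -0.2 -0.6] j [ 46.  19.  -4.   0. -67.  48.]
  SLIDE [-0.1209, -0.0372, -0.0819] ROLL 7.14 rows>= 2.4
t 24.75 tcp [0.5733 0.3115 0.2082] rpy [-179.96   -0.05    4.09] w 0.0441 F [-0.6 -0.2 -0.6] j [ 46.  19.  -4.   0. -67.  48.]
  SLIDE [0.0001, 0.0016, 0.0612] ROLL 0.09 rows>= 1.0
```

View pics/w11.png

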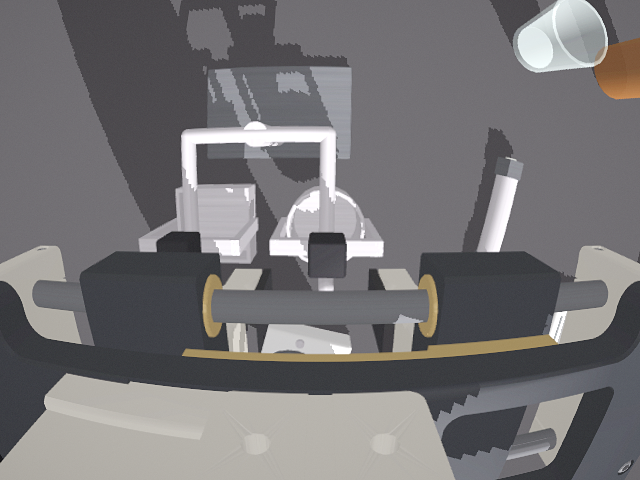

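Request:
apply_moves(commands=[{"grip":0.5,"slide":[0,0.0025,0.02],"roll":0},{"grip":0.5,"slide":[0,0.0025,0.045],"roll":0},{"grip":0.5,"slide":[0,0.0025,0.06],"roll":0},{"grip":0.5,"slide":[0,0.0025,0.06],"roll":0},{"grip":1,"slide":[0,0.0025,0.06],"roll":0}], grip_force=25)

```text
time_s: 25.38
tcp_pos: [0.5741, 0.3091, 0.1483]
eef_rot: [-180.0, -0.1, 4.1]
contact_force: [-0.2, -0.0, 0.3]
gripper_width: 0.0382
```

Request:
apply_moves(commands=[{"grip":1,"slide":[0,0,0],"roll":0},{"grip":1,"slide":[0,0,0],"roll":0},{"grip":1,"slide":[0,0,0],"roll":0},{"grip":1,"slide":[0,0,0],"roll":0}])

```text
time_s: 25.88
tcp_pos: [0.5739, 0.3089, 0.1481]
eef_rot: [-180.0, -0.1, 4.1]
contact_force: [-0.5, -0.3, 5.0]
gripper_width: 0.0223
```

Request:
apply_moves(commands=[{"grip":1,"slide":[0,0,-0.01],"roll":0},{"grip":1,"slide":[0,0,-0.02],"roll":0},{"grip":1,"slide":[0,0,-0.026],"roll":0},{"grip":1,"slide":[0,0,-0.026],"roll":0},{"grip":1,"slide":[0,0,-0.026],"roll":0}], grip_force=40)

```text
time_s: 26.5
tcp_pos: [0.5733, 0.3085, 0.173]
eef_rot: [180.0, 0.0, 4.0]
contact_force: [0.3, -0.3, -1.8]
gripper_width: 0.0217
```

Request:
apply_moves(commands=[{"grip":1,"slide":[-0.01,0,0],"roll":0},{"grip":1,"slide":[-0.025,0,0],"roll":0},{"grip":1,"slide":[-0.042,0,0],"roll":0},{"grip":1,"slide":[-0.06,0,0],"roll":0},{"grip":1,"slide":[-0.075,0,-0.01],"roll":0}])

```text
time_s: 27.12
tcp_pos: [0.4969, 0.3029, 0.1833]
eef_rot: [180.0, 0.1, 4.1]
contact_force: [-0.4, 0.4, -0.8]
gripper_width: 0.0216
```

```bash
python3 -c "
from h import *
p,d,c=snap('scene','s3')
plan([.47,.28,.26],0)"
```

```text
t 27.18 tcp [0.4965 0.3033 0.1855] rpy [-179.95   -0.05    4.1 ] w 0.022 F [-1.3 -1.  -0.3] j [ 51.  14. -15.  -0. -62.  43.]
  SLIDE [-0.0281, 0.0213, -0.0745] ROLL 4.10 rows>= 1.3
```

View pics/s3.png

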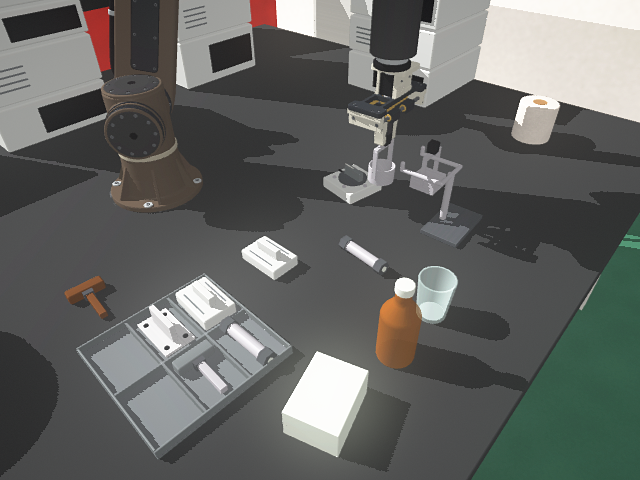

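Request:
apply_moves(commands=[{"grip":1,"slide":[-0.005,0.02,-0.01],"roll":0.5},{"grip":1,"slide":[-0.01,0.06,-0.02],"roll":1},{"grip":1,"slide":[-0.018,0.11,-0.025],"roll":2},{"grip":1,"slide":[-0.027,0.162,-0.025],"roll":3},{"grip":1,"slide":[-0.036,0.215,-0.025],"roll":4}])

```text
time_s: 27.8
tcp_pos: [0.4776, 0.0843, 0.2093]
eef_rot: [-180.0, -0.1, 0.0]
contact_force: [1.4, -1.2, -1.7]
gripper_width: 0.0219
```

```bash
python3 -c "
from h import *
plan([.4348,-.3616,.20],-3.05)"
```

```text
t 27.8 tcp [0.4776 0.0843 0.2093] rpy [-179.97   -0.08    0.02] w 0.0219 F [ 1.4 -1.2 -1.7] j [ 33.   3. -24.   0. -63.  57.]
  SLIDE [-0.043, 0.4459, 0.009] ROLL 3.07 rows>= 7.2
```

Request:
apply_moves(commands=[{"grip":1,"slide":[-0.005,0.05,0],"roll":0.5},{"grip":1,"slide":[-0.01,0.1,0],"roll":1},{"grip":1,"slide":[-0.015,0.15,0],"roll":1.5},{"grip":1,"slide":[-0.02,0.2,0],"roll":2},{"grip":1,"slide":[-0.025,0.25,0],"roll":3}])

```text
time_s: 28.42
tcp_pos: [0.4526, -0.1657, 0.2094]
eef_rot: [180.0, -0.1, -3.0]
contact_force: [1.5, 0.0, -1.4]
gripper_width: 0.0218
```

Request:
apply_moves(commands=[{"grip":1,"slide":[-0.004,0.05,0],"roll":0},{"grip":1,"slide":[-0.008,0.1,0],"roll":0},{"grip":1,"slide":[-0.012,0.15,0],"roll":0},{"grip":1,"slide":[-0.016,0.18,0],"roll":0},{"grip":1,"slide":[-0.018,0.194,0],"roll":0}])

```text
time_s: 29.05
tcp_pos: [0.4243, -0.3582, 0.2088]
eef_rot: [180.0, -0.0, -3.1]
contact_force: [0.3, 0.7, -1.7]
gripper_width: 0.0216
```

Request:
apply_moves(commands=[{"grip":1,"slide":[0,0,0.01],"roll":0},{"grip":1,"slide":[0,0,0.02],"roll":0},{"grip":1,"slide":[0,0,0.02],"roll":0}])

```text
time_s: 29.42
tcp_pos: [0.4249, -0.3553, 0.1873]
eef_rot: [-179.9, 0.1, -2.9]
contact_force: [0.4, 0.3, -1.9]
gripper_width: 0.0214
```

```bash
sed -i 's/.5727,-.2809,.0095/.4348,-.3616,.103/' tray.py; python3 tray.py w12
```

```text
t 29.48 tcp [ 0.4253 -0.3556  0.1879] rpy [-179.98    0.06   -2.88] w 0.0218 F [-0.4  0.8 -1.3] j [-20.  11. -18.  -0. -61. 107.]
  SLIDE [0.0099, 0.0055, 0.0849] ROLL 0.17 rows>= 1.4
0.59 [260. 101.] 43577 [ 0.535 -0.302  0.006]
9604 [ 504.6015 -277.5504] [268.667  263.5162] 86.95594024658203 0.018344740153260562
[ 0.5041 -0.2776 -3.122 ] 0.004829840332061389
```

View pics/w12.png

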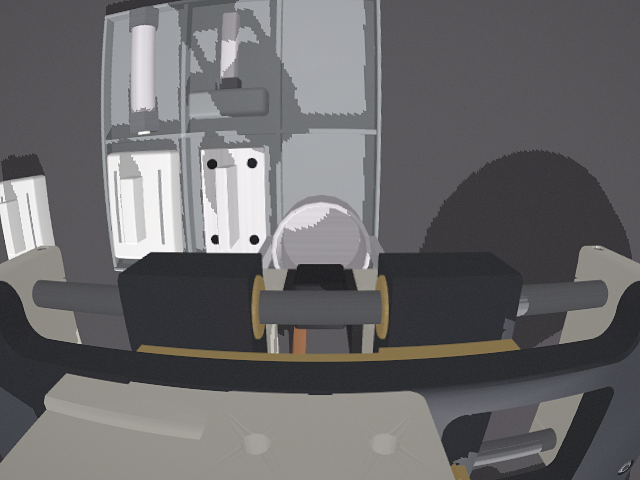

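Request:
apply_moves(commands=[{"grip":1,"slide":[0.005,0.003,0.02],"roll":0},{"grip":1,"slide":[0.01,0.006,0.045],"roll":0},{"grip":1,"slide":[0.01,0.006,0.065],"roll":0},{"grip":1,"slide":[0.01,0.006,0.076],"roll":0},{"grip":1,"slide":[0.01,0.006,0.076],"roll":0}])

```text
time_s: 30.15
tcp_pos: [0.435, -0.3627, 0.1121]
eef_rot: [-180.0, 0.1, -2.9]
contact_force: [0.7, 0.5, -1.9]
gripper_width: 0.0217
```

Request:
apply_moves(commands=[{"grip":1,"slide":[0,0,0.004],"roll":0},{"grip":1,"slide":[0,0,0.008],"roll":0},{"grip":1,"slide":[0,0,0.008],"roll":0},{"grip":1,"slide":[0,0,0.008],"roll":0}])

```text
time_s: 30.65
tcp_pos: [0.4352, -0.3631, 0.1046]
eef_rot: [180.0, -0.0, -2.9]
contact_force: [0.4, -0.0, -1.2]
gripper_width: 0.0215
```

Request:
apply_moves(commands=[{"grip":1,"slide":[0,0,0.0025],"roll":0},{"grip":1,"slide":[0,0,0.0025],"roll":0},{"grip":0.5,"slide":[0,0,0.0025],"roll":0},{"grip":0.5,"slide":[0,0,0.0025],"roll":0},{"grip":0.5,"slide":[0,0,0.0025],"roll":0}])

```text
time_s: 31.28
tcp_pos: [0.435, -0.3629, 0.1017]
eef_rot: [-180.0, 0.0, -2.9]
contact_force: [-0.8, -0.1, 0.1]
gripper_width: 0.0426
```

Request:
apply_moves(commands=[{"grip":0.5,"slide":[0,0,-0.02],"roll":0},{"grip":0.5,"slide":[0,0,-0.06],"roll":0},{"grip":0.5,"slide":[0,0,-0.12],"roll":0},{"grip":0.5,"slide":[0,0,-0.17],"roll":0},{"grip":0.5,"slide":[0,0,-0.17],"roll":0}])

```text
time_s: 31.9
tcp_pos: [0.4369, -0.3641, 0.2766]
eef_rot: [179.8, -0.4, -2.9]
contact_force: [-0.5, 0.8, -1.0]
gripper_width: 0.0439
```

```bash
python3 -c "
from h import *
p,d,c=snap('scene','s4')
plan([.45,.39,.29],2)"
```

```text
t 31.95 tcp [ 0.4358 -0.3633  0.2738] rpy [179.93  -0.22  -2.95] w 0.044 F [ 0.8 -0.1 -0.2] j [-20.   9.  -9.   0. -72. 107.]
  SLIDE [-0.0245, -0.753, -0.0172] ROLL -4.95 rows>= 12.1
```

View pics/s4.png

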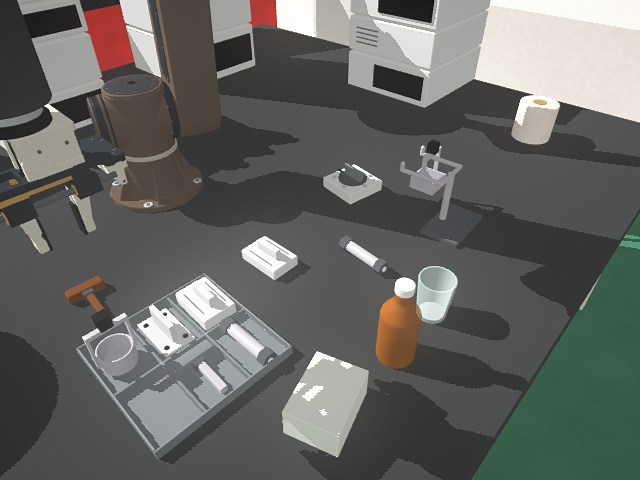

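Request:
apply_moves(commands=[{"grip":0.5,"slide":[0,-0.03,-0.005],"roll":0},{"grip":0.5,"slide":[0,-0.085,-0.01],"roll":0},{"grip":0.5,"slide":[-0.002,-0.14,-0.015],"roll":0},{"grip":0.5,"slide":[-0.004,-0.195,-0.015],"roll":0},{"grip":0.5,"slide":[-0.006,-0.25,-0.015],"roll":0}])

```text
time_s: 32.58
tcp_pos: [0.441, -0.1114, 0.2856]
eef_rot: [180.0, 0.1, -3.0]
contact_force: [1.2, 1.2, -0.6]
gripper_width: 0.0439
```

Request:
apply_moves(commands=[{"grip":0.5,"slide":[-0.002,-0.055,0],"roll":0},{"grip":0.5,"slide":[-0.004,-0.11,0],"roll":0},{"grip":0.5,"slide":[-0.006,-0.165,0],"roll":-1},{"grip":0.5,"slide":[-0.008,-0.22,0],"roll":-2},{"grip":0.5,"slide":[-0.01,-0.275,0],"roll":-3}])

```text
time_s: 33.2
tcp_pos: [0.4451, 0.1637, 0.2857]
eef_rot: [179.9, 0.1, 0.1]
contact_force: [1.5, 0.5, -0.2]
gripper_width: 0.0439
```

```bash
python3 -c "
from h import *
plan([.45,.39,.29],4)"
```

```text
t 33.2 tcp [0.4451 0.1637 0.2857] rpy [179.95   0.08   0.11] w 0.0439 F [ 1.5  0.5 -0.2] j [ 44.  -1. -18.  -0. -73.  46.]
  SLIDE [0.0053, -0.2263, -0.0045] ROLL -3.89 rows>= 3.6
```

Request:
apply_moves(commands=[{"grip":0.5,"slide":[0.001,-0.055,0],"roll":-1},{"grip":0.5,"slide":[0.002,-0.11,0],"roll":-2},{"grip":0.5,"slide":[0.004,-0.165,0],"roll":-3},{"grip":0.5,"slide":[0.006,-0.21,-0.003],"roll":-4},{"grip":0.5,"slide":[0.006,-0.226,-0.005],"roll":-4}])

```text
time_s: 33.83
tcp_pos: [0.4511, 0.39, 0.2894]
eef_rot: [179.8, 0.1, 4.2]
contact_force: [0.8, 0.6, -0.4]
gripper_width: 0.0435
```

Request:
apply_moves(commands=[{"grip":0.5,"slide":[0,0,0],"roll":0},{"grip":0.5,"slide":[0,0,0],"roll":0}])

```text
time_s: 34.08
tcp_pos: [0.4516, 0.3871, 0.2914]
eef_rot: [180.0, 0.0, 4.0]
contact_force: [-0.7, 0.4, 0.7]
gripper_width: 0.0438
```

```bash
python3 st.py w13;python3 -c "
from h import *
plan([.567,.400,.21],4)"
```

```text
knob 154 [566.7039 400.1346] [21.6454 19.5298] 4.09798526763916 0.16694713327685284 [0.5628 0.3992 0.1668]
pan 0.68 [315.  91.] [0.5637 0.3987 0.0796] [0.5365 0.3676 0.0511] [0.5964 0.4324 0.1683]
  rim [567.134  399.8549] [62.9096 69.9437] 3.094851493835449
pan 0.47 [528. 115.] [0.583  0.133  0.0234] [0.525  0.1149 0.0027] [0.6405 0.1471 0.0282]
stand 0.56 [365.  37.] [0.6379 0.3558 0.0125] [0.5462 0.2924 0.007 ] [0.6971 0.425  0.1465]
t 34.27 tcp [0.4519 0.3872 0.2922] rpy [-179.97   -0.02    4.  ] w 0.0436 F [-0.5 -0.8 -0.1] j [ 59.  11.  -4.  -0. -75.  35.]
  SLIDE [-0.0052, 0.047, 0.0022] ROLL 7.05 rows>= 0.8
t 34.27 tcp [0.4519 0.3872 0.2922] rpy [-179.97   -0.02    4.  ] w 0.0436 F [-0.5 -0.8 -0.1] j [ 59.  11.  -4.  -0. -75.  35.]
  SLIDE [0.1156, -0.0047, 0.0823] ROLL 0.00 rows>= 2.3
```

View pics/w13.png

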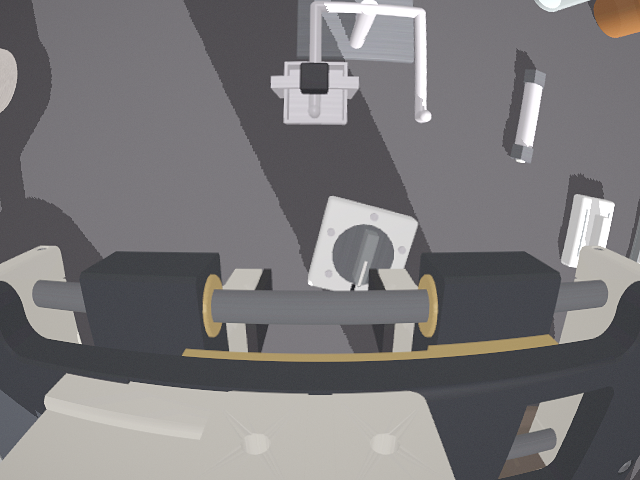

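Request:
apply_moves(commands=[{"grip":0.5,"slide":[0.04,-0.002,0.03],"roll":0},{"grip":0.5,"slide":[0.08,-0.004,0.055],"roll":0},{"grip":0.5,"slide":[0.1156,-0.0045,0.08],"roll":0},{"grip":0.5,"slide":[0.1156,-0.0045,0.09],"roll":0},{"grip":0.5,"slide":[0.1156,-0.0045,0.09],"roll":0}])

```text
time_s: 34.9
tcp_pos: [0.5664, 0.4, 0.201]
eef_rot: [179.9, 0.1, 4.0]
contact_force: [-0.5, -0.9, 0.1]
gripper_width: 0.0436
```

Request:
apply_moves(commands=[{"grip":0.5,"slide":[0,0,0],"roll":0},{"grip":0.5,"slide":[0,0,0],"roll":0}])

```text
time_s: 35.15
tcp_pos: [0.5666, 0.4013, 0.2036]
eef_rot: [-179.9, -0.1, 4.1]
contact_force: [-0.4, 0.7, 0.8]
gripper_width: 0.0435
```

```bash
python3 st.py w14;python3 -c "
from h import *
plan([.567,.400,.148],4)"
```

```text
knob 553 [567.7083 400.3629] [21.4092 20.9392] 2.934683322906494 0.1671626098618102 [0.5681 0.4049 0.167 ]
pan 0.78 [322. 231.] [0.5707 0.4013 0.0802] [0.5381 0.3665 0.0508] [0.5986 0.435  0.1682]
  rim [567.4016 400.4834] [62.4622 71.6214] 3.3580591678619385
stand 0.93 [377. 127.] [0.6536 0.3634 0.0121] [0.5753 0.2945 0.0098] [0.7089 0.4262 0.1344]
t 35.35 tcp [0.5666 0.4011 0.2026] rpy [-179.96   -0.04    4.08] w 0.0439 F [ 0.4 -0.3 -0.2] j [ 51.  23.   1.  -0. -68.  43.]
  SLIDE [-0.1206, 0.0526, -0.0875] ROLL 7.13 rows>= 2.5
t 35.35 tcp [0.5666 0.4011 0.2026] rpy [-179.96   -0.04    4.08] w 0.0439 F [ 0.4 -0.3 -0.2] j [ 51.  23.   1.  -0. -68.  43.]
  SLIDE [0.0003, 0.0012, 0.0546] ROLL 0.08 rows>= 0.9
```

View pics/w14.png

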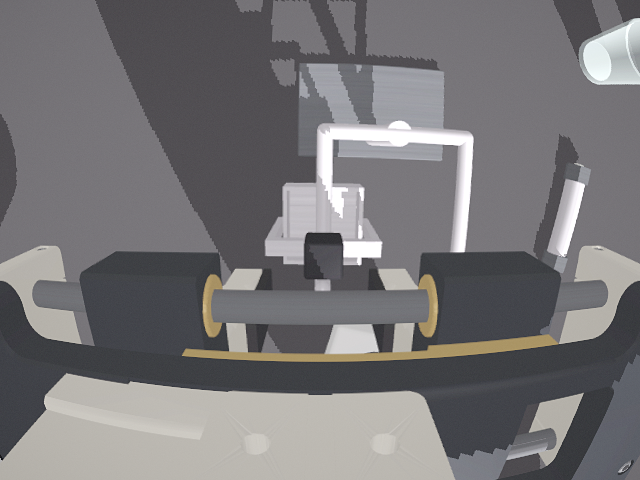

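Request:
apply_moves(commands=[{"grip":0.5,"slide":[0.001,0.001,0.02],"roll":0},{"grip":0.5,"slide":[0.001,0.001,0.042],"roll":0},{"grip":0.5,"slide":[0.001,0.001,0.0545],"roll":0},{"grip":0.5,"slide":[0.001,0.001,0.0545],"roll":0},{"grip":1,"slide":[0.001,0.001,0.0545],"roll":0}], grip_force=25)

```text
time_s: 35.98
tcp_pos: [0.5683, 0.4003, 0.1483]
eef_rot: [-180.0, -0.1, 4.1]
contact_force: [1.1, 0.1, -0.1]
gripper_width: 0.0381
```

Request:
apply_moves(commands=[{"grip":1,"slide":[0,0,0],"roll":0},{"grip":1,"slide":[0,0,0],"roll":0},{"grip":1,"slide":[0,0,0],"roll":0},{"grip":1,"slide":[0,0,0],"roll":0}])

```text
time_s: 36.48
tcp_pos: [0.5681, 0.4, 0.1481]
eef_rot: [-180.0, -0.1, 4.1]
contact_force: [-0.7, -0.7, 4.0]
gripper_width: 0.0217
```

Request:
apply_moves(commands=[{"grip":1,"slide":[0,0,-0.01],"roll":0},{"grip":1,"slide":[0,0,-0.02],"roll":0},{"grip":1,"slide":[0,0,-0.026],"roll":0},{"grip":1,"slide":[0,0,-0.026],"roll":0},{"grip":1,"slide":[0,0,-0.026],"roll":0}], grip_force=40)

```text
time_s: 37.1
tcp_pos: [0.5676, 0.3998, 0.173]
eef_rot: [180.0, 0.0, 4.1]
contact_force: [0.3, -0.6, -2.7]
gripper_width: 0.0216
```

Request:
apply_moves(commands=[{"grip":1,"slide":[-0.01,0,0],"roll":0},{"grip":1,"slide":[-0.025,0,0],"roll":0},{"grip":1,"slide":[-0.042,0,0],"roll":0},{"grip":1,"slide":[-0.06,0,0],"roll":0},{"grip":1,"slide":[-0.08,0,-0.01],"roll":0}])

```text
time_s: 37.72
tcp_pos: [0.4862, 0.3937, 0.1831]
eef_rot: [179.9, 0.1, 4.1]
contact_force: [-0.7, -0.1, -3.0]
gripper_width: 0.0219
```

```bash
python3 -c "
from h import *
p,d,c=snap('scene','s5')
plan([.5646,-.3686,.23],-3.05)"
```

```text
t 37.77 tcp [0.485  0.3942 0.1856] rpy [-179.94   -0.02    4.1 ] w 0.0216 F [-2.1 -1.7 -1.4] j [ 57.  17.  -9.  -0. -63.  37.]
  SLIDE [0.0248, 0.7665, -0.0452] ROLL 7.15 rows>= 12.3
```

View pics/s5.png

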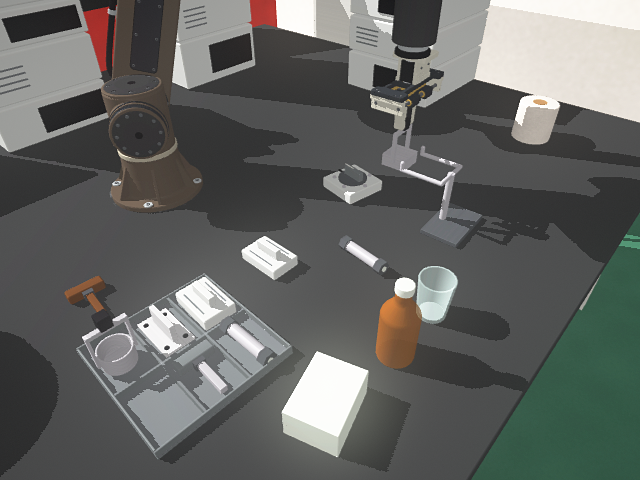

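Request:
apply_moves(commands=[{"grip":1,"slide":[-0.02,0,-0.02],"roll":0},{"grip":1,"slide":[-0.035,0.03,-0.045],"roll":1},{"grip":1,"slide":[-0.035,0.08,-0.05],"roll":2},{"grip":1,"slide":[-0.035,0.135,-0.05],"roll":3},{"grip":1,"slide":[-0.035,0.19,-0.05],"roll":4}])

```text
time_s: 38.4
tcp_pos: [0.4659, 0.201, 0.2346]
eef_rot: [-179.9, -0.1, 0.1]
contact_force: [1.1, 0.5, -1.4]
gripper_width: 0.0221
```

```bash
python3 -c "
from h import *
plan([.5646,-.3686,.23],-3.05)"
```

```text
t 38.4 tcp [0.4659 0.201  0.2346] rpy [-179.92   -0.09    0.1 ] w 0.0221 F [ 1.1  0.5 -1.4] j [ 46.   4. -19.   0. -66.  45.]
  SLIDE [0.0977, 0.5698, 0.004] ROLL 3.15 rows>= 9.2
```

Request:
apply_moves(commands=[{"grip":1,"slide":[0.009,0.053,0],"roll":1},{"grip":1,"slide":[0.018,0.106,0],"roll":2},{"grip":1,"slide":[0.027,0.159,0],"roll":3},{"grip":1,"slide":[0.036,0.212,0],"roll":3.1},{"grip":1,"slide":[0.045,0.265,0],"roll":3.1}])

```text
time_s: 39.02
tcp_pos: [0.5116, -0.064, 0.2346]
eef_rot: [-180.0, -0.1, -3.0]
contact_force: [1.1, -0.2, -1.9]
gripper_width: 0.0219
```

```bash
python3 -c "
from h import *
plan([.5646,-.3686,.23],-3.05)"
```

```text
t 39.02 tcp [ 0.5116 -0.064   0.2346] rpy [-179.97   -0.12   -3.01] w 0.0219 F [ 1.1 -0.2 -1.9] j [ 15.   5. -19.   0. -66.  72.]
  SLIDE [0.0689, 0.3014, 0.0046] ROLL 0.04 rows>= 4.9
```

Request:
apply_moves(commands=[{"grip":1,"slide":[0.012,0.053,0],"roll":0},{"grip":1,"slide":[0.024,0.106,0],"roll":0},{"grip":1,"slide":[0.036,0.159,0],"roll":0},{"grip":1,"slide":[0.048,0.212,0],"roll":0},{"grip":1,"slide":[0.06,0.265,0],"roll":0}])

```text
time_s: 39.65
tcp_pos: [0.5578, -0.3317, 0.2346]
eef_rot: [180.0, -0.1, -3.0]
contact_force: [1.2, 1.1, -1.9]
gripper_width: 0.0215
```

Request:
apply_moves(commands=[{"grip":1,"slide":[0.007,0.025,0],"roll":0},{"grip":1,"slide":[0.009,0.034,0.02],"roll":0},{"grip":1,"slide":[0.009,0.034,0.04],"roll":0},{"grip":1,"slide":[0.009,0.034,0.04],"roll":0},{"grip":1,"slide":[0.009,0.034,0.04],"roll":0}])

```text
time_s: 40.28
tcp_pos: [0.5652, -0.3643, 0.1942]
eef_rot: [180.0, -0.0, -3.0]
contact_force: [0.3, -0.5, -2.2]
gripper_width: 0.0217
```

```bash
sed -i 's/.4348,-.3616,.103/.5646,-.3686,.103/' tray.py; python3 tray.py w15
```

```text
t 40.33 tcp [ 0.5654 -0.3645  0.1946] rpy [179.96  -0.08  -2.99] w 0.0215 F [ 0.1 -0.6 -1.1] j [-16.  21.  -2.   0. -66. 103.]
  SLIDE [-0.0008, 0.0041, 0.0916] ROLL 0.06 rows>= 1.5
0.65 [232. 187.] 18641 [ 0.5938 -0.2772  0.0065]
5439 [ 528.9839 -278.6639] [269.0352 215.1722] 87.01741790771484 0.019151276120026785
[ 0.5041 -0.2784 -2.7612] 0.0056863869309815756
```

View pics/w15.png

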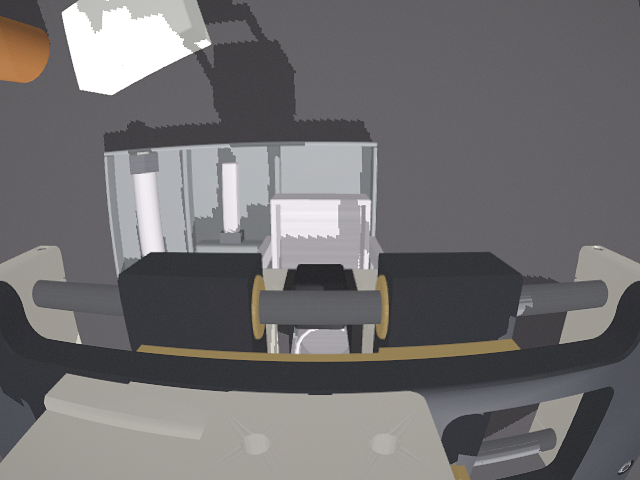

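Request:
apply_moves(commands=[{"grip":1,"slide":[0,0.002,0.02],"roll":0},{"grip":1,"slide":[-0.001,0.004,0.045],"roll":0},{"grip":1,"slide":[-0.001,0.004,0.068],"roll":0},{"grip":1,"slide":[-0.001,0.004,0.08],"roll":0},{"grip":1,"slide":[-0.001,0.004,0.08],"roll":0}])

```text
time_s: 41.0
tcp_pos: [0.5636, -0.3687, 0.1132]
eef_rot: [-180.0, 0.0, -3.0]
contact_force: [-0.7, -0.7, -1.9]
gripper_width: 0.0214
```

Request:
apply_moves(commands=[{"grip":1,"slide":[0,0,0.006],"roll":0},{"grip":1,"slide":[0,0,0.011],"roll":0},{"grip":1,"slide":[0,0,0.012],"roll":0},{"grip":1,"slide":[0,0,0.012],"roll":0}])

```text
time_s: 41.5
tcp_pos: [0.5642, -0.3692, 0.1023]
eef_rot: [180.0, -0.1, -3.0]
contact_force: [-0.5, 0.1, 3.3]
gripper_width: 0.0216
```

Touching down at the expected height; release and lift, then check everything.

Request:
apply_moves(commands=[{"grip":0.5,"slide":[0,0,0],"roll":0},{"grip":0.5,"slide":[0,0,0],"roll":0},{"grip":0.5,"slide":[0,0,0],"roll":0},{"grip":0.5,"slide":[0,0,-0.03],"roll":0},{"grip":0.5,"slide":[0,0,-0.09],"roll":0}])

```text
time_s: 42.12
tcp_pos: [0.5621, -0.3682, 0.1892]
eef_rot: [-179.9, 0.3, -3.1]
contact_force: [0.5, -0.7, 1.1]
gripper_width: 0.0437
```

Request:
apply_moves(commands=[{"grip":0.5,"slide":[0,-0.02,-0.06],"roll":0},{"grip":0.5,"slide":[-0.03,-0.06,-0.09],"roll":0},{"grip":0.5,"slide":[-0.06,-0.11,-0.11],"roll":0},{"grip":0.5,"slide":[-0.09,-0.165,-0.12],"roll":0},{"grip":0.5,"slide":[-0.12,-0.22,-0.12],"roll":0}])

```text
time_s: 42.75
tcp_pos: [0.4553, -0.1426, 0.3122]
eef_rot: [-180.0, -0.1, -3.1]
contact_force: [1.5, 1.9, 0.1]
gripper_width: 0.0439
```

Request:
apply_moves(commands=[{"grip":0.5,"slide":[0,-0.05,0],"roll":0},{"grip":0.5,"slide":[0,-0.1,0],"roll":0},{"grip":0.5,"slide":[0,-0.15,0],"roll":0},{"grip":0.5,"slide":[0,-0.2,0],"roll":0},{"grip":0.5,"slide":[0,-0.25,0],"roll":0}])

```text
time_s: 43.38
tcp_pos: [0.4689, 0.1075, 0.3116]
eef_rot: [-180.0, -0.0, -3.0]
contact_force: [1.0, -0.8, 0.1]
gripper_width: 0.0438
```

Request:
apply_moves(commands=[{"grip":0.5,"slide":[0,0,0],"roll":0},{"grip":0.5,"slide":[0,0,0],"roll":0},{"grip":0.5,"slide":[0,0,0],"roll":0}])

```text
time_s: 43.75
tcp_pos: [0.4692, 0.1049, 0.3114]
eef_rot: [-180.0, -0.0, -3.1]
contact_force: [0.6, -0.5, 0.1]
gripper_width: 0.0437
```

Run:
```python
from h import *
p,d,c=snap('scene','s6')
p2,d2,c2=snap('side','d6')
# world->tray frame of points over tray
P,uv=cloud(d,c)
a=np.radians(-3.0); X=P[:,:2]-[.5048,-.2775]; x=X[:,0]*np.cos(a)+X[:,1]*np.sin(a); y=-X[:,0]*np.sin(a)+X[:,1]*np.cos(a)
print("tray-local extents (mm) of points >23mm high per bay, scene cam")
for cx in (-.065,.065):
  for cy in (-.088,0,.088):
    m=(abs(x-cx)<.08)&(abs(y-cy)<.058)&(P[:,2]>.0225)
    if m.sum()>5: print(cx,cy,m.sum(),np.percentile(x[m],[1,99])-cx,np.percentile(y[m],[1,99])-cy,P[m,2].max())
b=cut_out('valve','scene')[0]; Q,_=cloud(d,c,b['mask']); t=Q[Q[:,2]>.056]; w,V=np.linalg.eigh(np.cov(t[:,:2].T)); print("handle axis",np.degrees(np.arctan2(V[1,1],V[0,1])))
for k in ['bottle','beaker','tipbox']:
    b=cut_out(k,'scene')[0]; Q,_=cloud(d,c,b['mask']); print(k,round(b['score'],2),Q.mean(0))
print(get_state()['time_s'],get_state()['tcp_pos'])
i=p[260:470,60:310][:,:,::-1]; cv2.imwrite('pics/c_s6.png',cv2.resize(i,None,fx=2.8,fy=2.8,interpolation=cv2.INTER_CUBIC))
```

```text
tray-local extents (mm) of points >23mm high per bay, scene cam
-0.065 -0.088 1566 [-0.028   0.0315] [-0.0381  0.0333] 0.12302561494790823
-0.065 0 586 [-0.0432  0.0518] [-0.0578  0.0579] 0.09646363188654689
-0.065 0.088 1570 [-0.0465  0.0763] [-0.0352  0.0333] 0.054675932068052
0.065 -0.088 1655 [-0.0371  0.0316] [-0.0364  0.0558] 0.12352739418403219
0.065 0 713 [-0.0769  0.0059] [-0.0578  0.0546] 0.09765515413868198
0.065 0.088 921 [-0.0796  0.0631] [-0.0568  0.0281] 0.03380567880372197
handle axis 169.93621248717403
bottle 0.7 [0.4066 0.3139 0.0282]
beaker 0.93 [0.7791 0.0861 0.0588]
tipbox 0.75 [ 0.7727 -0.211   0.0517]
44.05 [0.4693 0.1053 0.3114]
```

View pics/s6.png

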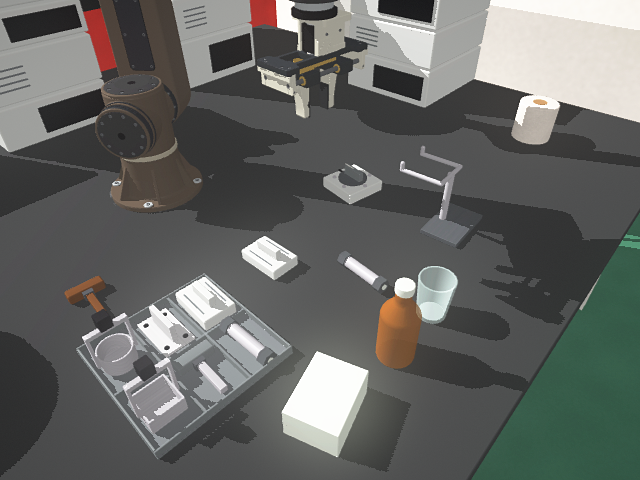

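View pics/c_s6.png

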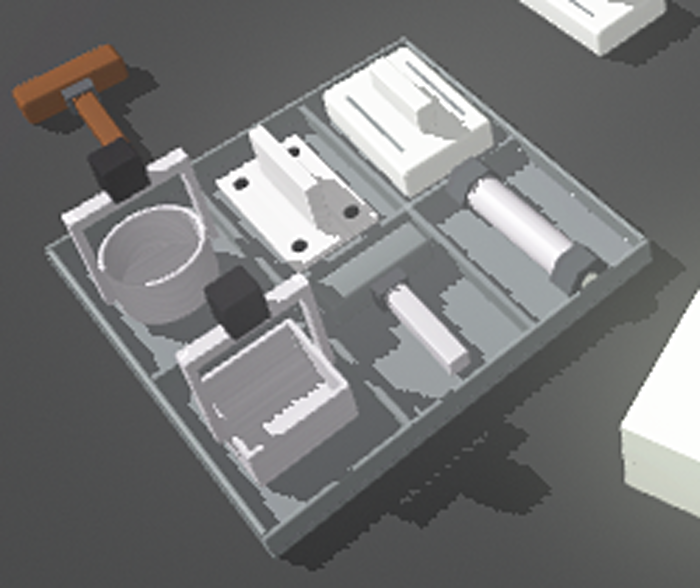

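View pics/d6.png

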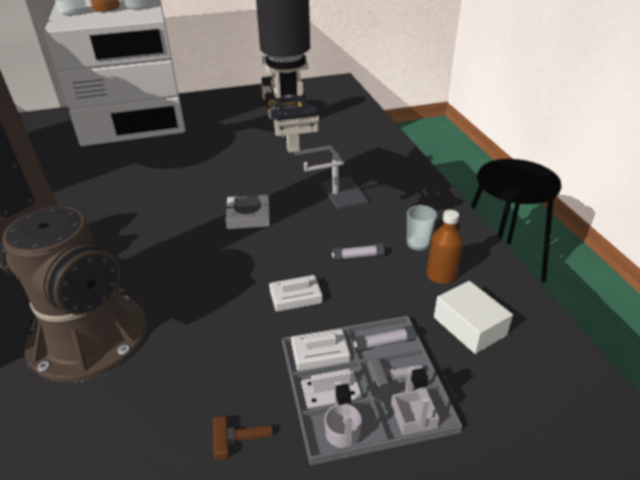

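Run:
```python
from h import *
p,d,c=snap('side')
P,uv=cloud(d,c)
a=np.radians(-3.0); X=P[:,:2]-[.5044,-.2775]; x=X[:,0]*np.cos(a)+X[:,1]*np.sin(a); y=-X[:,0]*np.sin(a)+X[:,1]*np.cos(a)
m=(abs(x-.065)<.062)&(abs(y)<.040)&(P[:,2]>.012)&(P[:,2]<.04)
for lo in np.arange(0.0,.13,.01):
    k=m&(x>=lo)&(x<lo+.01)
    if k.sum()>3: print(round(lo,3),k.sum(),np.percentile(y[k],[2,98]),np.percentile(P[k,2],[50,95]))
for n in ('scene','side'):
    snap(n)
    for b in boxes_of('bottle',n)[:3]: print(n,round(b['score'],2),towld(b['position'],get_calibration(n)))
```

```text
0.01 198 [-0.035   0.0365] [0.0249 0.0294]
0.02 190 [-0.0364  0.0345] [0.0267 0.0293]
0.03 141 [-0.0359  0.0334] [0.0257 0.0285]
0.04 56 [-0.0102  0.0121] [0.0233 0.026 ]
0.05 48 [-0.0082  0.006 ] [0.0205 0.0233]
0.06 44 [-0.0083  0.0071] [0.0198 0.0229]
0.07 43 [-0.0079  0.0065] [0.0198 0.0228]
0.08 7 [0.0012 0.0071] [0.0201 0.0217]
0.09 8 [0.003  0.0399] [0.0197 0.0207]
0.1 18 [-0.0006  0.0394] [0.0189 0.0209]
0.12 70 [-0.0373  0.037 ] [0.017  0.0216]
scene 0.87 [ 0.789  -0.0537  0.097 ]
side 0.65 [ 0.7631 -0.0503  0.0897]
side 0.31 [ 0.431  -0.3685  0.0359]
```

T-key is flat and inside its bay; all good. Handing in.

```bash
python3 -c "
from plant import *
print(close_job())"
```

```text
the job is handed in; nothing more can be done
None
```

The kit is made up and handed in at about 44 s on the robot's clock, well inside the 210 s limit.

**What I did**
- I turned the valve clockwise about 79° to the closed mark before touching the cup or pan.
- The tray already held a cover and a column, so I left those in it and left the bench cover and bench column outside.
- I added the bracket, the grey T-key, the cup and the pan, each in its own free bay. The brown look-alike key was not touched.

**Last checks**
- **Valve:** right after turning, the wrist camera put the handle axis at 169.6°, in line with the closed mark. The scene camera read 169.9° at the end.
- **Tray:** all six bays hold one part each. The bracket, cup and pan stand upright. The T-key lies flat and inside its walls, with its crossbar top at about 26 mm.
- **Bystanders:** the beaker, box and bottle are where they started.

**Oddities**
- The network's first "bottle" hit in the last picture was really the valve. A second call and the picture itself showed the bottle unmoved.
- The bench column shifted by itself by a couple of centimetres; it is still on the bench, outside the tray.
- I saw no grip slip while carrying.

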